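# Free the clamp bar and load a pack of blanks on the register pins

## Task

Make up a pack for trimming in the blue register jig: undo the wing nut that locks its clamp bar (it may be threaded either way, so feel which way it gives) until it is backed off all the way, lift the sprung bar out of its keeper and turn it well aside, about a right angle. Then lower every plate blank on the bench over the two locating pins, one on another in any order, each flat and with its long unpunched end on the clamp's side, and at last turn the bar back and let it down in its keeper onto the pack, where its spring alone holds it. Do not disturb the ink jar, the ink tin or the white pot.

Things in the scene. Friction and masses are not known exactly. Their poses are not given: they have to be found in the camera images.
- jig: fixed blue base plate 190 x 190 mm, top at z = 12. Origin on the bench; x across the bed, y along it. An aluminium bed rail 28 mm wide (x), 150 long (y), top at z = 22, is centred at jig (-30, 30). Two steel pins, 8 mm diameter with tapered tips, stand on it at jig (-30, 88) and (-30, 18) mm, 25 mm tall above the rail
- bed (a point): middle of the bed rail's top face (jig -30, 30, 22 mm), axes as the jig's. A blank that lies first on the pins has its origin exactly here; the next ones 5 and 10 mm higher
- post (a point): foot of the clamp's post, at jig (55, -25, 12) mm, axes as the jig's. A keeper (two steel cheeks, slot 24 mm wide, tops 26.5 mm above this foot) stands 120 mm from the post towards -x and holds the clamp bar over the bed
- lift (a joint): height of the clamp bar above its lowest position, m (0 to 0.013). Spring and weight push it down: 6 N at 0, 8.5 N at 0.012 (locked at 0 until the nut is backed off). At 0 the bar's underside is 7 mm above the bed rail's top, so it comes to rest on two blanks at about 0.002, on three at about 0.007 (their faces give a little). It leaves or enters the keeper's slot at a lift above 0.0095
- bar (a joint): turning of the clamp bar about the post, rad: 0 = across the bed in the keeper's slot; grows anticlockwise seen from above as it is turned aside towards the jig's -y; stops at 1.75, stays where left (light friction). Aluminium bar 16 mm wide, 10 thick, reaches 161 mm from the post; it crosses the blanks 55 mm from their middle
- handle (a point): centre of the bar's upright red round handle, 18 mm diameter, 36 mm tall (18 mm above and below this point), 150 mm from the post's axis
- nut (a joint): turning of the black wing nut atop the post, rad, anticlockwise from above positive; starts near 0, screwed home. One way (unmarked, differs from run to run) it stops dead within 0.4 rad; the other way it loosens, evenly at about 0.2 N m, up to a stop at 4.2 or -4.2, and stays where left. It is captive and does not rise; the bar is locked down until the nut is backed off by 3.5 rad
- wing (a point): middle of the nut's wing, a flat upright bar 50 mm long (this point's x), 12 mm thick (y), 30 mm tall (15 mm above and below this point), white mark on its +x end. Under it a flange of 15 mm radius, 6 mm high. Turns with the nut
- blank_cyan: cyan plate blank, 48 x 150 x 5 mm, about 90 g; origin at the middle of its underside, y along its length. Two round 10.5 mm through holes on its centre line at y = +58 and -12 mm; the long unpunched end (-y) goes under the clamp bar. Two or three blanks are there in a run, absent ones are None. They lie singly, flat on the bench, same way round as on the pins within 0.4 rad
- blank_magenta: magenta plate blank, 48 x 150 x 5 mm, about 90 g; origin at the middle of its underside, y along its length. Two round 10.5 mm through holes on its centre line at y = +58 and -12 mm; the long unpunched end (-y) goes under the clamp bar. Two or three blanks are there in a run, absent ones are None. They lie singly, flat on the bench, same way round as on the pins within 0.4 rad
- blank_yellow: yellow plate blank, 48 x 150 x 5 mm, about 90 g; origin at the middle of its underside, y along its length. Two round 10.5 mm through holes on its centre line at y = +58 and -12 mm; the long unpunched end (-y) goes under the clamp bar. Two or three blanks are there in a run, absent ones are None. They lie singly, flat on the bench, same way round as on the pins within 0.4 rad
- ink_jar: ink jar, 60 mm diameter, 85 mm tall, red lid; bystander, origin under its centre
- ink_tin: ink tin, 64 mm diameter, 70 mm tall; bystander, origin under its centre
- wash_pot: white plastic pot, 70 mm across, 80 mm tall; bystander, origin under its centre

How it is judged (in metres and radians):
On the way, in this order (a step that is already met when the one before it is completed fails the run):
1. the wing nut is backed off (at least 3.7 of its 4.2 rad) ((value of joint nut above 3.7 rad or value of joint nut below -3.7 rad)), for 0.2 s.
2. the clamp bar is lifted out and turned aside by at least 1.1 rad (value of joint bar above 1.1 rad), for 0.2 s.
3. every blank lies flat on the pins (horizontal distance between each of blank_cyan, blank_magenta, blank_yellow and bed below 0.004 m and angle between the y axis of each of blank_cyan, blank_magenta, blank_yellow and the y axis of jig, either way round below 0.05 rad and z of blank_cyan in the frame of bed between -0.002 and 0.0115 m and angle between each of blank_cyan, blank_magenta, blank_yellow's own z axis and vertical below 0.03 rad and z of blank_magenta in the frame of bed between -0.002 and 0.0115 m and z of blank_yellow in the frame of bed between -0.002 and 0.0115 m), for 0.3 s.
4. the bar is turned back over the bed and down in its keeper (value of joint bar between -0.06 and 0.06 rad and value of joint lift below 0.0095 m), for 0.2 s.
At the end, for the whole second after the job is handed in: every blank present lies flat and still on the pins (4 mm in plan, 0.05 rad in yaw, 0.03 rad of level, underside under 11.5 mm above the bed); the bar is over the bed within 0.06 rad, down in its keeper (lift under 9.5 mm) and resting on the pack (lift over 1 mm) (all of step 3 and all of step 4 and linear speed of each of blank_cyan, blank_magenta, blank_yellow below 0.02 m/s and value of joint lift above 0.001 m); the robot touches nothing.
It fails at once if a bystander is knocked (moved more than 30 mm) (distance of any of ink_jar, ink_tin, wash_pot from where it was at the start of the episode above 0.03 m).
Of blank_cyan, blank_magenta, blank_yellow only 2 to 3 are there at a start; the rules pass over those that are not, and their reading is None.
At some moment in a run one of blank_cyan, blank_magenta, blank_yellow may be knocked a few centimetres aside while the robot is not near it.
Once in a run the grip may slacken for a moment while it holds something.
It also fails if it takes over 210 s, if anything falls off the work surface, if the arm or the gripper's body presses on something with over 40 N, if the wrist force passes 120 N, or if a joint passes its speed limit or range.

## Robot

A 7-joint arm with a two-finger parallel gripper is mounted at the origin on the work surface. World frame = base frame: x ahead of the robot, y to its left, z up, the work surface at z = 0. Lengths are in mm, angles in rad, forces in N, time in s.
With the tool pointing down it reaches from about 425 to 875 mm from the base axis. Payload 8.4 kg.
Tool frame: the origin (TCP) lies midway between the tips of the shut fingers; the grasp point (between the pads) lies 19 mm behind it (arm.pinch_z is the distance from the TCP to the grasp point, in mm); z points along the fingers, y is the line along which they close (so a half turn about z gives the same grasp; the last joint's range is limited). The gripper opens to 85 mm and grips with 20 to 120 N. Pads are 22 mm wide; open, the fingers measure 114 mm over their backs; the gripper's body (76 mm by 85 mm) begins 54 mm behind the grasp point. The pads swing forward as they close: fully open they stand 13 mm farther back than shut.
Start: joints at [-1.376, 0.333, 0.04, 1.465, -0.013, 1.343, -0.059], TCP at [188.236, 622.117, 197.508] pointing down, gripper open.
Joint ranges: [-2.58, 2.58], [-0.38, 2.09], [-1.3, 1.39], [0.25, 2.4], [-1.5, 4.64], [0.08, 2.09], [-2.65, 2.65]. Speed limits (rad/s): [2.22, 2.22, 2.79, 2.79, 3.14, 3.14, 3.14].

## Interface

Orientations are given as a rotation vector (axis times angle).
In Python, from station import readout, optics, ticket, arm gives the robot as it stands.
- The arm moves only by the tool apply_moves, never from a script. Its argument "targets" is text: rows parted by semicolons, each of 7 numbers parted by spaces: the turn, a rotation vector about the tool's x, y, z in rad, then the shift along the tool's x, y, z in m, then the closure in counts, from 0 (fully open) to 255 (shut). In form: ax ay az dx dy dz gripper; .... A call has 1 to 5 rows; each row shifts and turns the commanded pose from where the row before left it, along the tool's axes as they then stand; what a row does not reach is not made up. A row lasts 1/8 s, in which the tool goes at most 62.5 mm and 10.7 degrees, less where a joint would pass 70% of its speed; a pose out of reach is approached as far as the arm can. A call is refused whole if a number of a shift passes 0.0625 or a number of a turn 0.188, either way. A call with a gripper value outside its range is refused whole. The fingers move at their own pace and stop on an object; the grip force is fixed at half the most. Time passes only in rows, so rows that do not move let the fingers close. It gives the time, the measured TCP pose, the force, the opening and the grip force at its end, in the units of the state.
- readout.observe(): the state, without advancing time (a new reading comes with each control period).
- optics.get_image(name): name is "scene" or "side" or "wrist"; returns the picture (400x640x3 uint8, red, green, blue); there is no depth.
- optics.camera_info(name): a dict with "fx", "fy", "cx", "cy" (pixels), "T" (4x4, takes a point from camera to world coordinates); the wrist camera has in their place "mount" (4x4, takes a point from camera to tool coordinates, whose origin is the TCP and whose axes are the flange's). Camera axes: x right, y down, z forward; pixel columns grow to the right and rows downward; lengths in mm; the calibration is good to about 2 mm. A picture is of the moment at which its call begins: read the wrist's pose just before it. camera_info takes no time and is no camera call.
- ticket.hand_in(): hands the job in; it is judged then, once.
The state is a dict: "time": time; "qpos": joint angles; "joint_vel": joint speeds; "effort": joint torques, N m; "tool_pos": TCP position; "orientation": TCP orientation; "wrist_force": force on the tool from outside, world axes, zero at the start; "wrist_torque": the same for the moment, N m; "finger_gap": opening from 0.0 (shut) to 1.0 (fully open); "grasp_force": force on a finger pad.
Only numpy, scipy, OpenCV 4.12 (cv2) and the standard library are available. Lean on these libraries where they do the work, as an engineer would, in place of code of your own. Each camera call takes 0.05 s, during which the arm holds its last target. There are 200 camera calls.

## Working session

There is one attempt and no reset: what is moved stays moved. The work goes in short steps, Python scripts to look and compute and a tool call to move; the robot and the scene stay as the last step left them, time stands still between calls to the robot, and variables do not carry over. Pictures are saved under pics/ and viewed, at most 14 in all, crops included, and the job is handed in when it is done.

Besides the shell and the picture viewer there is one more tool, called after ">>>" as name(argument=value, ...) on one line, values as JSON. apply_moves: Moves the arm, as the interface text tells. Its arguments: {"type":"object","properties":{"targets":{"type":"string"}},"required":["targets"]}

```bash
mkdir -p pics; python3 - <<'E'
from station import readout, optics, ticket, arm
import cv2,numpy as np
s=readout.observe();print(s)
for n in("scene","side","wrist"):
    im=optics.get_image(n);cv2.imwrite(f"pics/{n}0.png",im[:,:,::-1]);i=optics.camera_info(n)
    print(n,{k:(np.round(v,3).tolist() if k in("T","mount") else v) for k,v in i.items()})
E
ls
```

```text
{'time': 0.0, 'qpos': array([-1.37622534,  0.33392437,  0.03987441,  1.46627976, -0.01339395,
        1.34328871, -0.05851566]), 'joint_vel': array([ 3.85267844e-04, -7.77812203e-04,  3.91247044e-06, -9.80540160e-05,
       -1.16290801e-03, -4.97345020e-04, -8.69679081e-04]), 'effort': array([-7.42474003e-04, -6.58561134e+01,  1.36511430e+00, -4.05564952e+01,
        1.68846193e-02,  1.25977534e-02, -8.31474580e-06]), 'tool_pos': array([188.10207942, 621.65323084, 196.60845897]), 'orientation': array([-4.59828840e-01, -3.10763365e+00,  2.55980195e-03]), 'wrist_force': array([ 0.12092572, -0.26743977,  0.47057285]), 'wrist_torque': array([-0.01876668,  0.01804137,  0.01720495]), 'grasp_force': 0.0, 'finger_gap': 1.00047874473113}
scene {'fx': 390.284123130872, 'fy': 390.284123130872, 'cx': 312.41751486205294, 'cy': 197.0445157667895, 'T': [[0.859, 0.34, -0.384, 972.854], [0.512, -0.533, 0.673, -744.666], [0.024, -0.775, -0.632, 733.181], [0.0, 0.0, 0.0, 1.0]]}
side {'fx': 430.3337021385517, 'fy': 430.3337021385517, 'cx': 317.2654646529962, 'cy': 198.13001129526523, 'T': [[0.994, -0.059, 0.092, 510.461], [-0.11, -0.539, 0.835, -888.507], [0.0, -0.84, -0.542, 592.473], [0.0, 0.0, 0.0, 1.0]]}
wrist {'fx': 286.9053124336175, 'fy': 286.9053124336175, 'cx': 318.4109922771493, 'cy': 203.99472534979043, 'mount': [[-0.0, -0.948, -0.318, 82.151], [1.0, 0.0, -0.001, -0.706], [0.001, -0.318, 0.948, -175.463], [0.0, 0.0, 0.0, 1.0]]}
pics
```

View pics/scene0.png

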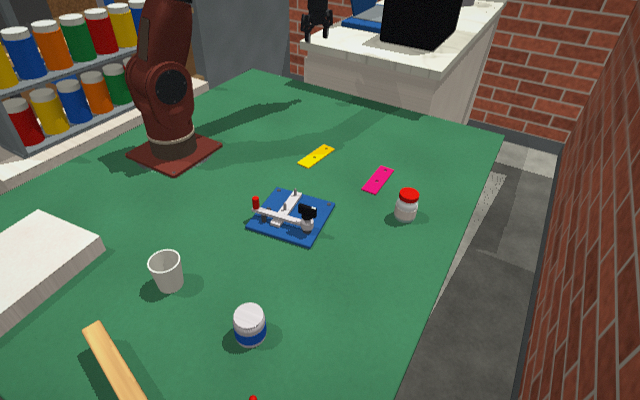

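View pics/side0.png

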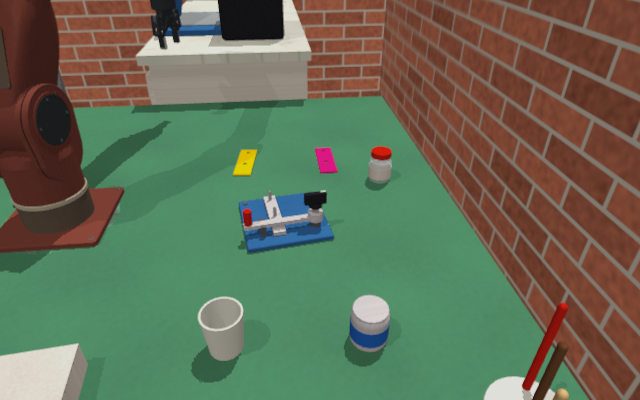

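Two blanks (yellow ≈(316,156), magenta ≈(378,180) in the scene view), jig ≈(290,215) with red handle at left, wing nut at right; jar near magenta.

```bash
cat > h.py <<'E'
from station import readout, optics, ticket, arm
import cv2,numpy as np
from scipy.spatial.transform import Rotation as R
def state():
    s=readout.observe();r=R.from_rotvec(s["orientation"]).as_matrix();return s,r
def pose(n):
    i=optics.camera_info(n);
    if n!="wrist": return i,i["T"]
    s,r=state();T=np.eye(4);T[:3,:3]=r;T[:3,3]=s["tool_pos"];return i,T@i["mount"]
def snap(n,save=None):
    i,T=pose(n);im=optics.get_image(n)
    if save: cv2.imwrite(f"pics/{save}.png",im[:,:,::-1])
    return im,i,T
def cast(px,i,T,z):
    px=np.atleast_2d(px).astype(float)
    d=np.c_[(px[:,0]-i["cx"])/i["fx"],(px[:,1]-i["cy"])/i["fy"],np.ones(len(px))]@T[:3,:3].T
    o=T[:3,3];return o+d*((z-o[2])/d[:,2])[:,None]
HSV=dict(cyan=((82,120,80),(98,255,255)),blue=((102,120,50),(118,255,255)),yellow=((22,140,80),(32,255,255)),magenta=((155,140,80),(172,255,255)))
def mask(im,c):
    h=cv2.cvtColor(im,cv2.COLOR_RGB2HSV);return cv2.inRange(h,*map(np.array,HSV[c]))
def contours(m,amin=60):
    c=cv2.findContours(m,cv2.RETR_EXTERNAL,cv2.CHAIN_APPROX_NONE)[0];return [x[:,0] for x in sorted(c,key=cv2.contourArea,reverse=True) if cv2.contourArea(x)>amin]
def rect(c,i,T,z):
    p=cast(c,i,T,z)[:,:2].astype(np.float32);(x,y),(w,h),a=cv2.minAreaRect(cv2.convexHull(p))
    if w>h: w,h,a=h,w,a+90   # h long; direction of h = a+90
    return np.round([x,y,w,h,(a+90)%180],1)
E
python3 - <<'E'
from h import *
for n in("scene","side"):
    im,i,T=snap(n)
    for c,z in(("cyan",5),("yellow",5),("magenta",5),("blue",12)):
        for k in contours(mask(im,c))[:6]:
            r=rect(k,i,T,z)
            if 300<r[0]<1000 and abs(r[1])<600: print(n,c,r,k.mean(0).round())
    # red handle, lids
    h=cv2.cvtColor(im,cv2.COLOR_RGB2HSV);m=cv2.inRange(h,(0,200,120),(4,255,255))|cv2.inRange(h,(176,200,120),(180,255,255))
    for k in contours(m,20)[:8]:
        if 100<k[:,1].mean()<330: print(n,"red",k.mean(0).round(),cast(k.mean(0),i,T,50).round())
E
```

```text
scene yellow [425.5 230.3  52.6 155.3  83.6] [315. 156.]
scene magenta [657.7 218.4  49.  151.3  90.2] [377. 180.]
scene blue [524.5 -74.2 190.3 193.7  98.5] [294. 221.]
scene blue [449.9 -37.8  52.5  99.6  98.6] [276. 199.]
scene red [409. 194.] [[780. 144.  50.]]
side yellow [424.  232.1  49.3 153.3  83.7] [245. 163.]
side magenta [656.3 222.6  48.2 154.5  89.9] [325. 160.]
side blue [ 529.1 -124.7   93.9  188.3    8.6] [287. 235.]
side blue [549.3 -14.3  76.   87.2  98.4] [293. 204.]
side blue [ 645.4 -420.9   48.9   65.8  160.2] [367. 335.]
side blue [450.5 -29.   60.2  86.9  98.5] [251. 210.]
side red [381. 153.] [[803. 160.  50.]]
side red [247. 217.] [[ 442. -112.   50.]]
```

>>> apply_moves(targets="0 0 0 -0.0374 -0.0435 -0.002 0;0 0 0 -0.0374 -0.0435 -0.002 0;0 0 0 -0.0374 -0.0435 -0.002 0;0 0 0 -0.0374 -0.0435 -0.002 0;0 0 0 -0.0374 -0.0435 -0.002 0")

```text
time: 0.88
tool_pos: [304.8, 358.0, 207.6]
orientation: [0.46, 3.108, 0.001]
wrist_force: [1.7, 0.5, 0.2]
finger_gap: 1.004
grasp_force: 0.0
```

>>> apply_moves(targets="0 0 0 -0.0374 -0.0435 -0.002 0;0 0 0 -0.0374 -0.0435 -0.002 0;0 0 0 -0.0374 -0.0435 -0.002 0;0 0 0 -0.0374 -0.0435 -0.002 0;0 0 0 -0.0374 -0.0435 -0.002 0")

```text
time: 1.5
tool_pos: [420.7, 95.6, 217.8]
orientation: [0.46, 3.107, 0.001]
wrist_force: [1.7, -0.1, 0.1]
finger_gap: 0.998
grasp_force: 0.0
```

>>> apply_moves(targets="0 0 0 -0.0374 -0.0435 -0.002 0;0 0 0 -0.0374 -0.0435 -0.002 0;0 0 0 -0.0374 -0.0435 -0.002 0;0 0 -0.147 0 0 0 0;0 0 -0.147 0 0 0 0")

```text
time: 2.12
tool_pos: [489.8, -60.8, 223.5]
orientation: [0.005, -3.141, 0.0]
wrist_force: [0.0, 0.7, -0.1]
finger_gap: 0.998
grasp_force: 0.0
```

>>> apply_moves(targets="0 0 -0.147 0 0 0 0;0 0 0 0 0 0 0;0 0 0 0 0 0 0")

```text
time: 2.5
tool_pos: [489.8, -59.9, 223.5]
orientation: [-0.226, 3.133, 0.0]
wrist_force: [0.7, 0.2, -1.2]
finger_gap: 0.995
grasp_force: 0.0
```

```bash
python3 - <<'E'
from h import *
im,i,T=snap("wrist","w1")
s,r=state();print(s["qpos"].round(2),s["tool_pos"].round(1),r.round(3).tolist(),s["time"])
print(T[:3,3])
E
```

```text
[-0.78 -0.05  0.8   1.83  0.03  1.35  1.73] [489.8 -59.9 223.6] [[-0.99, -0.144, 0.0], [-0.144, 0.99, 0.0], [-0.0, 0.0, -1.0]] 2.55
[408.28570262 -72.19329402 398.9990506 ]
```

View pics/w1.png

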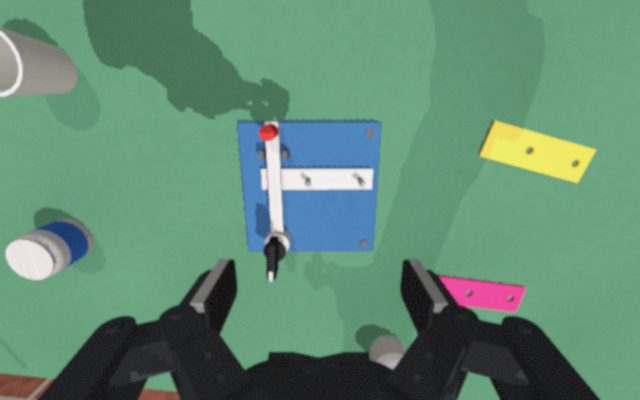

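Wrist view: blue plate (237..380,120..252), handle (268,132), wing about (272,258) along jig x with white mark at (271,276), pins (307,179),(360,179), yellow (538,151), magenta (483,294).

```bash
python3 - <<'E'
from h import *
im,i,T=snap("wrist")
b=np.vstack(contours(mask(im,"blue"))[:4]);b=b[(b[:,0]>200)&(b[:,0]<420)&(b[:,1]>100)&(b[:,1]<270)]
print("jig",rect(b,i,T,12))
for c in("yellow","magenta"): print(c,rect(contours(mask(im,c))[0],i,T,5))
print("pins tips",cast([[308,176],[358,176]],i,T,47).round(1),"feet",cast([[306,182],[362,182]],i,T,22).round(1))
# triangulate wing: dark blob in scene & side
def tri(obs):
    A=np.zeros((3,3));B=np.zeros(3)
    for p,(i,T) in obs:
        d=T[:3,:3]@np.array([(p[0]-i["cx"])/i["fx"],(p[1]-i["cy"])/i["fy"],1]);d/=np.linalg.norm(d)
        P=np.eye(3)-np.outer(d,d);A+=P;B+=P@T[:3,3]
    X=np.linalg.solve(A,B);return X.round(1)
obs=[]
for n,box in(("scene",(292,196,325,225)),("side",(298,184,332,213))):
    m,i2,T2=snap(n)
    h=cv2.inRange(m[box[1]:box[3],box[0]:box[2]].max(2),0,45)
    k=contours(h,20)[0]+np.array(box[:2]);x,y,w,hh=cv2.boundingRect(k);print(n,x,y,w,hh,len(k))
    M=cv2.moments(k.reshape(-1,1,2));obs.append(((M["m10"]/M["m00"],M["m01"]/M["m00"]),(i2,T2)))
print("wing",tri(obs))
hb=[]
for n,box in(("scene",(245,190,265,215)),("side",(240,205,256,230))):
    m,i2,T2=snap(n);q=cv2.cvtColor(m,cv2.COLOR_RGB2HSV)
    h=(cv2.inRange(q,(0,180,60),(6,255,255))|cv2.inRange(q,(174,180,60),(180,255,255)))[box[1]:box[3],box[0]:box[2]]
    k=contours(h,10)[0]+np.array(box[:2]);x,y,w,hh=cv2.boundingRect(k);print(n,x,y,w,hh);hb.append(((x+w/2-.5,y+hh/2-.5),(i2,T2)))
print("handle",tri(hb))
E
```

```text
jig [518.5 -69.5 186.5 186.8  98.3]
yellow [422.1 229.4  46.4 150.1  83.6]
magenta [655.4 223.3  52.2 141.2  90.3]
pins tips [[490.4 -74.   47. ]
 [481.4 -12.   47. ]] feet [[504.9 -75.7  22. ]
 [494.   -0.8  22. ]]
scene 298 204 19 16 52
side 305 192 21 17 63
wing [ 591.8 -105.4   80. ]
scene 252 196 7 13
side 243 209 9 17
handle [ 443.8 -126.6   59.8]
```

>>> apply_moves(targets="0 0 0 -0.0445 -0.0242 0.012 0;0 0 0 -0.0445 -0.0242 0.012 0;0 0 0 0 0 0 0;0 0 0 0 0 0 0")

```text
time: 3.3
tool_pos: [584.5, -95.3, 199.3]
orientation: [0.229, -3.132, 0.001]
wrist_force: [0.6, 0.1, 0.8]
finger_gap: 0.996
grasp_force: 0.0
```

```bash
python3 - <<'E'
from h import *
im,i,T=snap("wrist","w2")
s,r=state();print(s["qpos"].round(2),s["tool_pos"].round(1))
b=np.vstack(contours(mask(im,"blue"))[:6]);print(b.min(0),b.max(0));b=b[(b[:,1]<300)]
print("jig",rect(b,i,T,12))
E
```

```text
[-0.65  0.29  0.9   1.64 -0.23  1.32  2.01] [584.5 -95.  200.1]
[42 42] [433 213]
jig [ 547.4 -214.5  192.4  488.7  100.9]
```

View pics/w2.png

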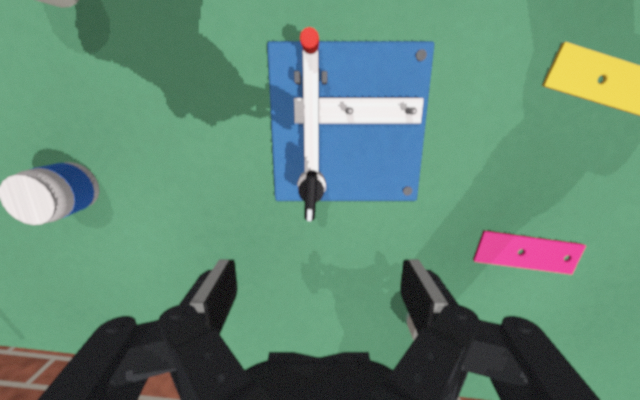

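```bash
python3 - <<'E'
from h import *
i,T=pose("wrist")
c=cast([[269,42],[433,42],[416,200],[276,201]],i,T,12);print(c.round(1)[:,:2].tolist(),c.mean(0).round(1),np.linalg.norm(np.diff(c,axis=0),axis=1))
for z in (70,80,90):print("wing ends",z,cast([[311,173],[310,219],[318,190]],i,T,z).round(1)[:,:2].tolist())
print("flange/post (311,187) z55",cast([312,187],i,T,55).round(1))
print("handle top",cast([310,38],i,T,75).round(1))
print("pin feet",cast([[348,112],[412,112]],i,T,22).round(1).tolist(),"tips",cast([[349,108],[410,109]],i,T,47).round(1).tolist())
E
```

```text
[[441.9, -173.1], [415.1, 9.2], [599.2, 37.4], [627.8, -146.6]] [521.  -68.3  12. ] [184.22169754 186.31315712 186.27334881]
wing ends 70 [[570.6, -106.0], [623.8, -99.8], [588.4, -95.7]]
wing ends 80 [[568.4, -106.1], [619.8, -100.0], [585.6, -96.1]]
wing ends 90 [[566.2, -106.1], [615.9, -100.3], [582.8, -96.5]]
flange/post (311,187) z55 [[ 590.  -102.5   55. ]]
handle top [[ 443.7 -124.5   75. ]]
pin feet [[502.7, -72.9, 22.0], [491.8, 1.4, 22.0]] tips [[498.5, -75.0, 47.0], [489.8, -9.2, 47.0]]
```

>>> apply_moves(targets="0 0 0 -0.0053 -0.0088 0.044 0;0 0 0 0 0 0.045 0;0 0 0 0 0 0.045 0;0 0 0 0 0 0 0;0 0 0 0 0 0 0")

```text
time: 3.98
tool_pos: [592.5, -102.6, 68.3]
orientation: [-0.231, 3.13, 0.001]
wrist_force: [0.7, 0.4, -0.1]
finger_gap: 1.001
grasp_force: 0.0
```

```bash
python3 - <<'E'
from h import *
im,i,T=snap("wrist","w3")
s,r=state();print(s["qpos"].round(2),s["tool_pos"].round(1),s["wrist_force"].round(1))
E
```

```text
[-0.56  0.43  0.84  1.77 -0.36  1.09  2.11] [ 592.9 -102.7   68.5] [-0.6  0.7  0.9]
```

View pics/w3.png

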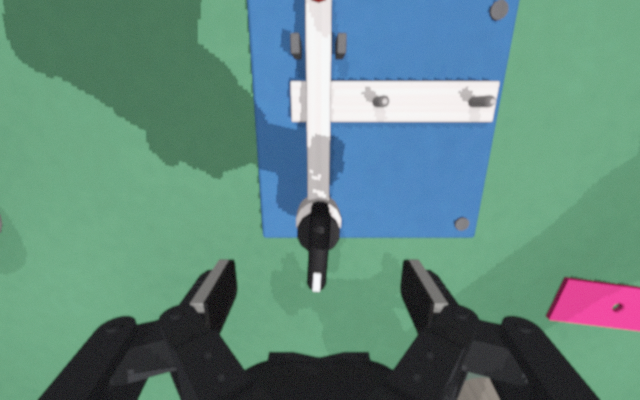

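>>> apply_moves(targets="0 0 0 0 0 0 255;0 0 0 0 0 0 255;0 0 0 0 0 0 255;0 0 0 0 0 0 255;0 0 0 0 0 0 255")

```text
time: 4.65
tool_pos: [591.4, -102.8, 65.4]
orientation: [0.231, -3.133, 0.0]
wrist_force: [0.4, 0.5, -0.1]
finger_gap: 0.004
grasp_force: 0.0
```

>>> apply_moves(targets="0 0 0 0 0 0 255;0 0 0.1 0 0 0 255;0 0 0.1 0 0 0 255;0 0 0.1 0 0 0 255;0 0 0 0 0 0 255")

```text
time: 5.28
tool_pos: [591.4, -102.7, 65.4]
orientation: [-0.239, -3.132, 0.001]
wrist_force: [-0.1, 1.0, -0.4]
finger_gap: 0.004
grasp_force: 0.0
```

```bash
python3 - <<'E'
from h import *
s,r=state();print(s["qpos"].round(2),s["tool_pos"].round(1),s["orientation"].round(3),s["wrist_force"].round(1),s["wrist_torque"].round(2),s["finger_gap"],s["grasp_force"])
E
```

```text
[-0.61  0.46  0.9   1.78 -0.4   1.1   1.85] [ 591.4 -102.7   65.4] [-2.390e-01 -3.132e+00  1.000e-03] [-0.1  1.  -0.4] [0.04 0.   0.02] 0.0038606441373586035 0.0
```

```bash
python3 - <<'E'
from h import *
i,T=pose("wrist")
im,i,T=snap("wrist","w4")
a=snap("side")[0][170:250,220:350];cv2.imwrite("pics/w4b.png",np.vstack([im[:,:,::-1],cv2.resize(a,(640,200*2//2*1),interpolation=cv2.INTER_CUBIC)[:200,:,::-1]]))
E
```

```text
(no output)
```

View pics/w4b.png

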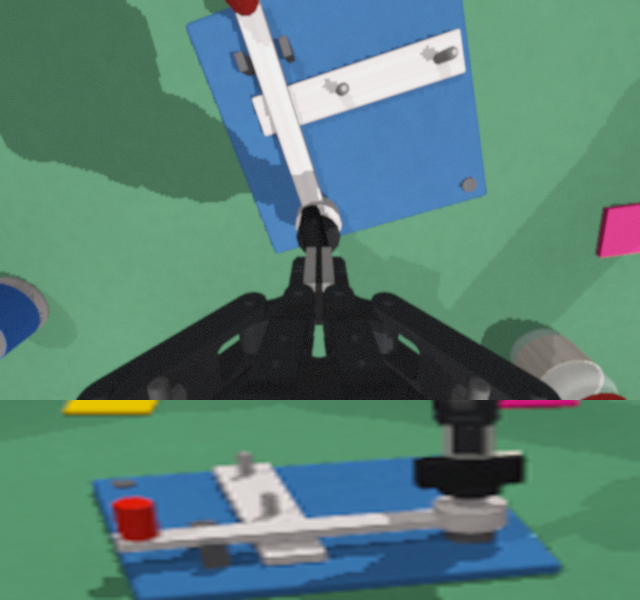

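```bash
python3 - <<'E'
from h import *
im=cv2.imread("pics/w4.png")[180:340,240:400]
b=snap("scene")[0][170:250,260:340,::-1]
cv2.imwrite("pics/w5.png",np.hstack([cv2.resize(im,(400,400),interpolation=2),cv2.resize(b,(400,400),interpolation=2)]))
E
```

```text
(no output)
```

View pics/w5.png

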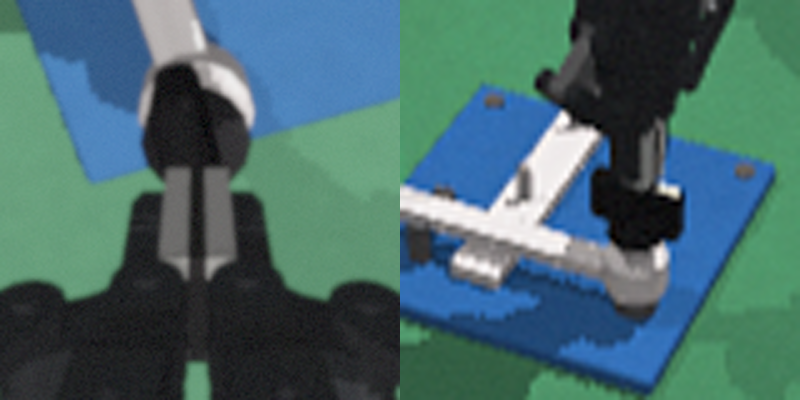

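Crop: fingers are shut just above the wing, so the wing sits lower than I thought.

```bash
python3 - <<'E'
from h import *
i=optics.camera_info("wrist")
T=np.eye(4);T[:3,:3]=[[-.99,-.144,0],[-.144,.99,0],[0,0,-1]];T[:3,3]=[592.9,-102.7,68.5];T=T@i["mount"]
for z in(40,50,60,70):
    e=cast([[318,204],[317,290]],i,T,z)[:,:2];print(z,e.mean(0).round(1),np.linalg.norm(e[0]-e[1]).round(1))
print("pinfeet",cast([[380,104],[473,104]],i,T,22).round(1).tolist())
E
```

```text
40 [ 616.9 -100.9] 75.7
50 [ 611.8 -101.6] 72.0
60 [ 606.6 -102.3] 68.3
70 [ 601.4 -103. ] 64.5
pinfeet [[502.6, -71.3, 22.0], [492.8, -4.1, 22.0]]
```

>>> apply_moves(targets="0 0 -0.1 0 0 0 0;0 0 -0.1 0 0 0 0;0 0 -0.1 0 0 0 0;0 0 0 0 0 0 0;0 0 0 0 0 0 0")

```text
time: 6.05
tool_pos: [591.5, -102.8, 65.6]
orientation: [-0.228, 3.133, 0.0]
wrist_force: [-0.6, 0.3, 0.0]
finger_gap: 0.997
grasp_force: 0.0
```

>>> apply_moves(targets="0 0 0 0 0 0.012 0;0 0 0 0 0 0 0;0 0 0 0 0 0 200;0 0 0 0 0 0 200;0 0 0 0 0 0 255")

```text
time: 6.68
tool_pos: [591.6, -102.7, 53.7]
orientation: [-0.231, 3.133, -0.0]
wrist_force: [0.8, 0.1, -0.7]
finger_gap: 0.375
grasp_force: 0.0
```

>>> apply_moves(targets="0 0 0 0 0 0 255;0 0 0 0 0 0 255;0 0 0 0 0 0 255")

```text
time: 7.05
tool_pos: [591.7, -103.1, 53.9]
orientation: [-0.231, 3.133, -0.001]
wrist_force: [-1.3, -1.6, 4.7]
finger_gap: 0.119
grasp_force: 60.5
```

```bash
python3 - <<'E'
from h import *
im=snap("wrist")[0][180:340,240:400,::-1]
b=snap("scene")[0][170:250,260:340,::-1]
cv2.imwrite("pics/w6.png",np.hstack([cv2.resize(im,(400,400),interpolation=2),cv2.resize(b,(400,400),interpolation=2)]))
E
```

>>> apply_moves(targets="0 0 0.12 0 0 0 255;0 0 0.12 0 0 0 255;0 0 0.12 0 0 0 255;0 0 0.12 0 0 0 255;0 0 0 0 0 0 255")

```text
time: 7.78
tool_pos: [593.3, -103.4, 54.1]
orientation: [0.513, 3.096, -0.005]
wrist_force: [5.4, -5.5, 2.0]
finger_gap: 0.123
grasp_force: 138.3
```

```bash
cat > st.py <<'E'
from h import *
s,r=state();print("q",s["qpos"].round(2),"p",s["tool_pos"].round(1),"yaw tool y",np.degrees(np.arctan2(r[1,1],r[0,1])).round(1),"tilt",r[:,2].round(3),"F",s["wrist_force"].round(1),"M",s["wrist_torque"].round(2),"gap",round(s["finger_gap"],3),round(s["grasp_force"],1),"t",s["time"])
E
python3 st.py
```

```text
q [-0.63  0.5   0.93  1.79 -0.44  1.08  1.7 ] p [ 593.3 -103.4   54.1] yaw tool y 71.2 tilt [ 0.003 -0.004 -1.   ] F [ 5.4 -5.5  2. ] M [-1.32 -0.8   3.3 ] gap 0.123 138.3 t 7.775
```

>>> apply_moves(targets="0 0 -0.16 0 0 0 255;0 0 -0.16 0 0 0 255;0 0 -0.16 0 0 0 255;0 0 0 0 0 0 0;0 0 0 0 0 0 0")

```text
time: 8.4
tool_pos: [591.3, -102.3, 53.2]
orientation: [0.226, -3.133, -0.001]
wrist_force: [-0.4, -0.3, 0.4]
finger_gap: 0.536
grasp_force: 0.0
```

>>> apply_moves(targets="0 0 0 0 0 0 0;0 0 0 0 0 0 0;0 0 0.1848 0 0 0 0;0 0 0.1848 0 0 0 0;0 0 0.1848 0 0 0 0")

```text
time: 9.02
tool_pos: [591.5, -102.6, 53.5]
orientation: [0.646, 3.075, 0.0]
wrist_force: [0.3, 0.2, 0.5]
finger_gap: 0.996
grasp_force: 0.0
```

>>> apply_moves(targets="0 0 0.1848 0 0 0 0;0 0 0.1848 0 0 0 0;0 0 0.1848 0 0 0 0;0 0 0.1848 0 0 0 0;0 0 0.1848 0 0 0 0")

```text
time: 9.65
tool_pos: [591.6, -102.5, 53.5]
orientation: [1.948, 2.465, 0.0]
wrist_force: [-0.0, -0.2, 0.0]
finger_gap: 0.997
grasp_force: 0.0
```

>>> apply_moves(targets="0 0 0.1848 0 0 0 0;0 0 0.1848 0 0 0 0;0 0 0.1848 0 0 0 0;0 0 0.1848 0 0 0 0;0 0 0.1848 0 0 0 0")

```text
time: 10.28
tool_pos: [591.6, -102.5, 53.5]
orientation: [2.842, 1.338, -0.0]
wrist_force: [0.0, 0.2, 0.5]
finger_gap: 1.0
grasp_force: 0.0
```

>>> apply_moves(targets="0 0 0.1848 0 0 0 0;0 0 0.1848 0 0 0 0;0 0 0.1848 0 0 0 0;0 0 0.1848 0 0 0 0;0 0 0 0 0 0 0")

```text
time: 10.9
tool_pos: [591.6, -102.5, 53.4]
orientation: [3.133, 0.233, -0.0]
wrist_force: [0.5, 0.8, -0.1]
finger_gap: 0.996
grasp_force: 0.0
```

```bash
python3 st.py
```

```text
q [-0.83  0.8   1.36  1.8  -0.83  1.27 -0.66] p [ 591.6 -102.5   53.4] yaw tool y -81.5 tilt [-0. -0. -1.] F [ 0.5  0.8 -0.1] M [ 0.01 -0.05  0.  ] gap 0.996 0.0 t 10.9
```

>>> apply_moves(targets="0 0 0 0 0 0 255;0 0 0 0 0 0 255;0 0 0 0 0 0 255;0 0 0 0 0 0 255;0 0 0 0 0 0 255")

```text
time: 11.52
tool_pos: [591.6, -103.1, 53.8]
orientation: [3.133, 0.231, 0.001]
wrist_force: [-1.0, 0.3, 2.2]
finger_gap: 0.116
grasp_force: 59.8
```

>>> apply_moves(targets="0 0 0 0 0 0 255;0 0 -0.18 0 0 0 255;0 0 -0.18 0 0 0 255;0 0 -0.18 0 0 0 255;0 0 -0.18 0 0 0 255")

```text
time: 12.15
tool_pos: [591.6, -103.2, 53.8]
orientation: [2.847, 1.327, 0.001]
wrist_force: [-0.8, -1.8, 0.6]
finger_gap: 0.119
grasp_force: 59.7
```

```bash
python3 st.py
```

```text
q [-0.79  0.68  1.23  1.79 -0.69  1.18 -0.04] p [ 591.6 -103.2   53.8] yaw tool y -40.0 tilt [ 0.001 -0.    -1.   ] F [-0.8 -1.8  0.6] M [-0.48  0.03 -0.21] gap 0.119 59.7 t 12.15
```

>>> apply_moves(targets="0 0 -0.18 0 0 0 255;0 0 -0.18 0 0 0 255;0 0 -0.18 0 0 0 255;0 0 -0.18 0 0 0 255;0 0 -0.18 0 0 0 255")

```text
time: 12.78
tool_pos: [591.7, -103.2, 53.8]
orientation: [1.986, 2.433, 0.0]
wrist_force: [1.0, -2.1, -0.2]
finger_gap: 0.116
grasp_force: 59.5
```

>>> apply_moves(targets="0 0 -0.18 0 0 0 255;0 0 -0.18 0 0 0 255;0 0 -0.18 0 0 0 255;0 0 -0.18 0 0 0 255;0 0 -0.18 0 0 0 255")

```text
time: 13.4
tool_pos: [591.8, -103.2, 53.8]
orientation: [0.73, 3.055, -0.0]
wrist_force: [1.7, -2.5, -0.4]
finger_gap: 0.119
grasp_force: 59.5
```

>>> apply_moves(targets="0 0 -0.18 0 0 0 255;0 0 -0.18 0 0 0 255;0 0 -0.18 0 0 0 255;0 0 -0.18 0 0 0 255;0 0 0 0 0 0 255")

```text
time: 14.02
tool_pos: [591.8, -103.0, 53.7]
orientation: [-0.383, 3.117, -0.0]
wrist_force: [1.4, -2.1, 0.8]
finger_gap: 0.121
grasp_force: 59.6
```

```bash
python3 st.py
```

```text
q [-0.44  0.41  0.66  1.78 -0.28  1.05  2.15] p [ 591.8 -103.    53.7] yaw tool y 104.0 tilt [ 0.001 -0.    -1.   ] F [ 1.4 -2.1  0.8] M [-0.4  -0.4   0.16] gap 0.121 59.6 t 14.025
```

>>> apply_moves(targets="0 0 0 0 0 0 0;0 0 0 0 0 0 0;0 0 0 0 0 0 0;0 0 0 0 0 0 0;0 0 0.1848 0 0 0 0")

```text
time: 14.65
tool_pos: [591.5, -102.7, 53.6]
orientation: [-0.09, 3.14, 0.0]
wrist_force: [-0.4, 0.8, -0.4]
finger_gap: 1.001
grasp_force: 0.0
```

>>> apply_moves(targets="0 0 0.1848 0 0 0 0;0 0 0.1848 0 0 0 0;0 0 0.1848 0 0 0 0;0 0 0.1848 0 0 0 0;0 0 0.1848 0 0 0 0")

```text
time: 15.28
tool_pos: [591.5, -102.6, 53.5]
orientation: [-1.323, -2.849, -0.0]
wrist_force: [-1.0, 0.7, 0.1]
finger_gap: 1.0
grasp_force: 0.0
```

>>> apply_moves(targets="0 0 0.1848 0 0 0 0;0 0 0.1848 0 0 0 0;0 0 0.1848 0 0 0 0;0 0 0.1848 0 0 0 0;0 0 0.1848 0 0 0 0")

```text
time: 15.9
tool_pos: [591.5, -102.5, 53.6]
orientation: [-2.454, -1.961, -0.0]
wrist_force: [0.2, -0.4, -0.8]
finger_gap: 1.0
grasp_force: 0.0
```

>>> apply_moves(targets="0 0 0.1848 0 0 0 0;0 0 0.1848 0 0 0 0;0 0 0.1848 0 0 0 0;0 0 0.1848 0 0 0 0;0 0 0.1848 0 0 0 0")

```text
time: 16.52
tool_pos: [591.6, -102.4, 53.5]
orientation: [-3.071, -0.662, 0.0]
wrist_force: [-0.4, -0.2, -0.6]
finger_gap: 1.002
grasp_force: 0.0
```

>>> apply_moves(targets="0 0 0.1848 0 0 0 0;0 0 0 0 0 0 255;0 0 0 0 0 0 255;0 0 0 0 0 0 255;0 0 0 0 0 0 255")

```text
time: 17.15
tool_pos: [591.5, -102.7, 53.6]
orientation: [-3.118, -0.387, -0.0]
wrist_force: [0.3, -4.5, 0.3]
finger_gap: 0.143
grasp_force: 4.0
```

>>> apply_moves(targets="0 0 0 0 0 0 255;0 0 0 0 0 0 255;0 0 -0.15 0 0 0 255;0 0 -0.15 0 0 0 255;0 0 -0.15 0 0 0 255")

```text
time: 17.77
tool_pos: [591.6, -103.1, 53.9]
orientation: [2.951, 1.077, 0.001]
wrist_force: [-0.0, -2.0, 1.2]
finger_gap: 0.12
grasp_force: 59.7
```

```bash
python3 st.py
```

```text
q [-0.79  0.68  1.24  1.79 -0.7   1.19 -0.21] p [ 591.6 -103.1   53.9] yaw tool y -49.9 tilt [ 0.001 -0.    -1.   ] F [-0.  -2.   1.2] M [-0.32  0.08 -0.22] gap 0.12 59.7 t 17.775
```

>>> apply_moves(targets="0 0 -0.1 0 0 0 255;0 0 -0.1 0 0 0 255;0 0 -0.1 0 0 0 255;0 0 -0.1 0 0 0 255;0 0 0 0 0 0 255")

```text
time: 18.4
tool_pos: [591.7, -103.1, 53.9]
orientation: [2.682, 1.635, 0.001]
wrist_force: [0.4, -2.3, 3.6]
finger_gap: 0.115
grasp_force: 59.8
```

```bash
python3 st.py
```

```text
q [-0.75  0.62  1.15  1.79 -0.62  1.15  0.13] p [ 591.7 -103.1   53.9] yaw tool y -27.3 tilt [ 0.001 -0.    -1.   ] F [ 0.4 -2.3  3.6] M [-0.51 -0.    0.14] gap 0.115 59.8 t 18.4
```

>>> apply_moves(targets="0 0 0 0 0 0 0;0 0 0 0 0 0 0;0 0 0 0 0 0 0;0 0 0 0 0 -0.05 0;0 0 0 0 0 -0.05 0")

```text
time: 19.02
tool_pos: [591.0, -102.6, 154.4]
orientation: [-2.682, -1.635, 0.002]
wrist_force: [0.6, 1.4, 0.7]
finger_gap: 0.998
grasp_force: 0.0
```

>>> apply_moves(targets="0 0 0 -0.0291 -0.0407 0 0;0 0 0 -0.0291 -0.0407 0 0;0 0 0 -0.0291 -0.0407 0 0;0 0 0 0 0 0 0;0 0 0 0 0 0 0")

```text
time: 19.65
tool_pos: [471.2, -115.9, 155.5]
orientation: [-2.671, -1.618, 0.019]
wrist_force: [-0.1, 0.5, 0.1]
finger_gap: 1.003
grasp_force: 0.0
```

```bash
python3 st.py; python3 - <<'E'
from h import *
im,i,T=snap("wrist","w7")
q=cv2.cvtColor(im,cv2.COLOR_RGB2HSV);m=cv2.inRange(q,(0,180,60),(6,255,255))|cv2.inRange(q,(174,180,60),(180,255,255))
for k in contours(m,100)[:3]: print(cv2.boundingRect(k),k.mean(0))
E
```

```text
q [-1.08  0.02  1.29  1.93 -0.03  1.22 -0.27] p [ 471.2 -115.9  155.5] yaw tool y -27.6 tilt [-0.02  0.01 -1.  ] F [-0.1  0.5  0.1] M [-0.02 -0.07 -0.01] gap 1.003 0.0 t 19.65
(292, 204, 16, 23) [300.23728814 214.94915254]
```

View pics/w7.png

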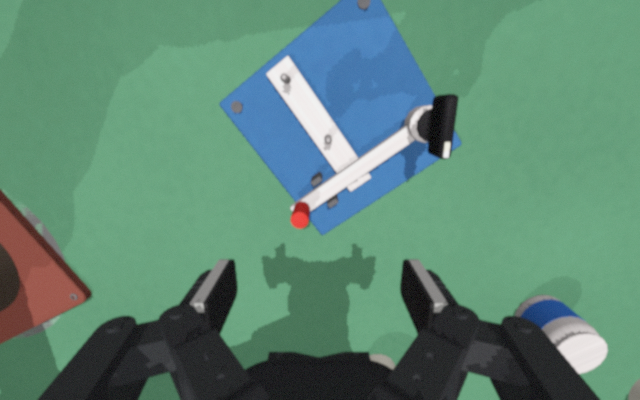

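>>> apply_moves(targets="0 0 -0.18 0 0 0 0;0 0 -0.18 0 0 0 0;0 0 -0.18 0 0 0 0;0 0 -0.18 0 0 0 0;0 0 -0.18 0 0 0 0")

```text
time: 20.32
tool_pos: [470.9, -117.3, 154.8]
orientation: [-1.694, -2.621, 0.015]
wrist_force: [-1.5, -1.0, 0.7]
finger_gap: 0.999
grasp_force: 0.0
```

>>> apply_moves(targets="0 0 -0.18 0 0 0 0;0 0 0 0 0 0 0;0 0 0 0 0 0 0")

```text
time: 20.7
tool_pos: [470.6, -117.1, 155.0]
orientation: [-1.465, -2.754, 0.009]
wrist_force: [-0.6, 0.0, 0.6]
finger_gap: 1.001
grasp_force: 0.0
```

```bash
python3 st.py; python3 - <<'E'
from h import *
im,i,T=snap("wrist","w8")
q=cv2.cvtColor(im,cv2.COLOR_RGB2HSV);m=cv2.inRange(q,(0,180,60),(6,255,255))|cv2.inRange(q,(174,180,60),(180,255,255))
s,r=state()
for k in contours(m,100)[:3]:
    x,y,w,h=cv2.boundingRect(k);print(x,y,w,h)
    for z in(55,65,75):
        p=cast([x+w/2,y+h/2],i,T,z)[0];print(z,p.round(1),"tool",(r.T@(p-s["tool_pos"])).round(1))
E
```

```text
q [-1.04  0.03  1.24  1.93 -0.03  1.22  0.8 ] p [ 470.6 -117.1  155. ] yaw tool y 34.0 tilt [-0.022  0.006 -1.   ] F [-0.6  0.   0.6] M [-0.01 -0.02 -0.  ] gap 1.001 0.0 t 20.7
283 178 18 21
55 [ 443.  -127.7   55. ] tool [  4.9 -27.3 100.5]
65 [ 442.5 -124.9   65. ] tool [  7.7 -26.4  90.6]
75 [ 441.9 -122.1   75. ] tool [ 10.5 -25.4  80.6]
```

>>> apply_moves(targets="-0.015 -0.017 0 0.002 -0.014 0 0;0 0 0 0.002 -0.014 0 0;0 0 0 0 0 0 0")

```text
time: 21.12
tool_pos: [444.8, -129.2, 155.4]
orientation: [-1.472, -2.774, -0.008]
wrist_force: [0.7, 0.7, 1.2]
finger_gap: 1.002
grasp_force: 0.0
```

```bash
python3 st.py
```

```text
q [-1.04 -0.19  1.15  2.    0.18  1.23  0.64] p [ 444.8 -129.2  155.4] yaw tool y 34.1 tilt [ 0.002  0.005 -1.   ] F [0.7 0.7 1.2] M [-0.03 -0.03 -0.  ] gap 1.002 0.0 t 21.125
```

>>> apply_moves(targets="0 0 0 0.003 0 0.036 0;0 0 0 0 0 0.036 0;0 0 0 0 0 0.036 0;0 0 0 0 0 0 0")

```text
time: 21.62
tool_pos: [441.5, -128.0, 45.3]
orientation: [-1.471, -2.773, 0.013]
wrist_force: [-0.8, -0.2, 1.0]
finger_gap: 1.002
grasp_force: 0.0
```

>>> apply_moves(targets="0 0 0 0 0 0 255;0 0 0 0 0 0 255;0 0 0 0 0 0 255;0 0 0 0 0 0 255;0 0 0 0 0 0 255")

```text
time: 22.25
tool_pos: [443.7, -126.2, 47.7]
orientation: [1.469, 2.777, 0.007]
wrist_force: [-0.5, 0.2, -0.2]
finger_gap: -0.002
grasp_force: 0.0
```

```bash
python3 st.py
```

```text
q [-1.    0.23  1.32  2.13 -0.27  0.98  1.06] p [ 443.7 -126.2   47.7] yaw tool y 34.2 tilt [ 0.002  0.004 -1.   ] F [-0.5  0.2 -0.2] M [ 0.01 -0.01  0.02] gap -0.002 0.0 t 22.25
```

```bash
python3 - <<'E'
from h import *
a=snap("wrist")[0][150:310,240:400,::-1]
b=snap("scene")[0][160:240,225:305,::-1]
cv2.imwrite("pics/w9.png",np.hstack([cv2.resize(x,(400,400),interpolation=2) for x in(a,b)]))
E
```

```text
(no output)
```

View pics/w9.png

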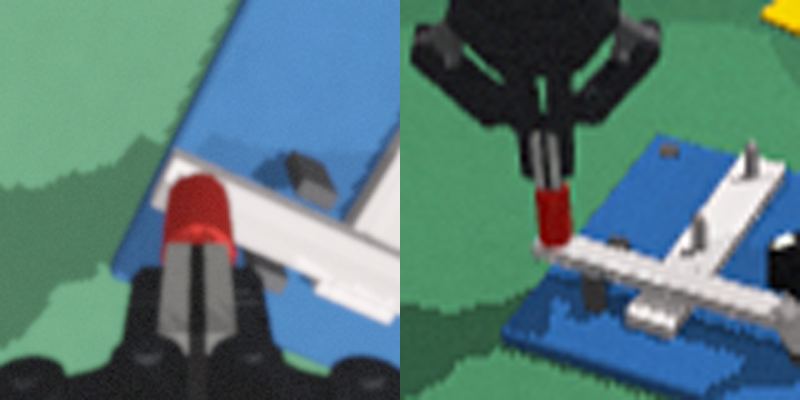

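>>> apply_moves(targets="0 0 0 0 0 0 0;0 0 0 0 0 0 0;0 0 0 0 0 0 0;0 0 0 0 0 0.01 0;0 0 0 0 0 0.01 0")

```text
time: 22.98
tool_pos: [443.7, -126.3, 27.1]
orientation: [1.469, 2.777, 0.005]
wrist_force: [0.2, -0.7, 0.6]
finger_gap: 0.998
grasp_force: 0.0
```

>>> apply_moves(targets="0 0 0 0 0 0 255;0 0 0 0 0 0 255;0 0 0 0 0 0 255;0 0 0 0 0 0 255;0 0 0 0 0 0 255")

```text
time: 23.6
tool_pos: [444.0, -126.4, 27.7]
orientation: [1.469, 2.776, 0.005]
wrist_force: [1.0, 0.5, 0.6]
finger_gap: 0.177
grasp_force: 58.5
```

```bash
python3 st.py
```

```text
q [-0.93  0.27  1.25  2.14 -0.33  0.94  1.11] p [ 444.  -126.4   27.7] yaw tool y 34.2 tilt [ 0.002  0.003 -1.   ] F [1.  0.5 0.6] M [ 0.05 -0.26 -0.01] gap 0.177 58.5 t 23.6
```

>>> apply_moves(targets="0 0 0 0 0 -0.006 255;0 0 0 0 0 -0.0055 255;0 0 0 0 0 0 255")

```text
time: 23.98
tool_pos: [444.8, -126.2, 39.4]
orientation: [1.468, 2.775, 0.006]
wrist_force: [6.6, 0.4, -7.7]
finger_gap: 0.177
grasp_force: 58.7
```

```bash
python3 st.py
```

```text
q [-0.96  0.24  1.28  2.13 -0.29  0.96  1.08] p [ 444.8 -126.2   39.4] yaw tool y 34.3 tilt [ 0.004  0.002 -1.   ] F [ 6.6  0.4 -7.7] M [-0.12 -1.3  -0.07] gap 0.177 58.7 t 23.975
```

>>> apply_moves(targets="0 0 -0.15 -0.0209 -0.008 0 255;0 0 -0.15 -0.0209 -0.008 0 255;0 0 -0.15 -0.0209 -0.008 0 255;0 0 -0.15 -0.0209 -0.008 0 255;0 0 0 0 0 0 255")

```text
time: 24.6
tool_pos: [483.8, -205.6, 38.7]
orientation: [0.58, 3.086, 0.005]
wrist_force: [5.6, 4.1, -7.4]
finger_gap: 0.176
grasp_force: 59.0
```

```bash
python3 st.py; python3 -c "
import numpy as np
for t in (.6,1.5):
  a=np.radians(189)+t;print(592+149.6*np.cos(a),-103+149.6*np.sin(a))"
```

```text
q [-0.52  0.35  0.99  1.98 -0.35  0.99  1.84] p [ 483.8 -205.6   38.7] yaw tool y 68.7 tilt [ 0.002  0.003 -1.   ] F [ 5.6  4.1 -7.4] M [ 0.65 -1.12 -0.13] gap 0.176 59.0 t 24.6
483.2640148293145 -205.74553775692868
604.8919722773196 -252.04347369408973
```

>>> apply_moves(targets="0 0 0 -0.0209 -0.008 0 255;0 0 0 -0.0219 -0.0048 0 255;0 0 0 -0.0223 -0.0015 0 255;0 0 0 -0.0223 0.0019 0 255;0 0 0 -0.0218 0.0052 0 255")

```text
time: 25.22
tool_pos: [580.9, -253.1, 37.9]
orientation: [-0.584, -3.085, -0.002]
wrist_force: [1.6, -6.9, -6.4]
finger_gap: 0.172
grasp_force: 58.5
```

>>> apply_moves(targets="0 0 0 -0.0208 0.0084 0 255;0 0 0 0 0 0 255;0 0 0 0 0 0.006 255;0 0 0 0 0 0.0055 255;0 0 0 0 0 0 255")

```text
time: 25.85
tool_pos: [603.2, -251.6, 26.7]
orientation: [-0.583, -3.087, -0.005]
wrist_force: [0.4, -0.1, -0.3]
finger_gap: 0.004
grasp_force: 0.0
```

```bash
python3 st.py
```

```text
q [-0.29  0.62  0.86  1.67 -0.52  1.1   1.92] p [ 603.2 -251.6   26.7] yaw tool y 68.6 tilt [ 0.     0.003 -1.   ] F [ 0.4 -0.1 -0.3] M [-0.01  0.   -0.01] gap 0.004 0.0 t 25.85
```

>>> apply_moves(targets="0 0 0 0 0 0 0;0 0 0 0 0 0 0;0 0 0 0 0 0 0;0 0 0 0 0 -0.06 0;0 0 0 0 0 -0.06 0")

```text
time: 26.48
tool_pos: [603.3, -252.2, 148.4]
orientation: [-0.583, -3.086, -0.004]
wrist_force: [1.2, -0.6, 0.1]
finger_gap: 0.999
grasp_force: 0.0
```

>>> apply_moves(targets="0 0 0 0.0322 0.039 -0.01 0;0 0 0 0.0322 0.039 -0.01 0;0 0 0 0.0322 0.039 -0.01 0;0 0 0 0.0322 0.039 -0.01 0;0 0 0.18 0 0 0 0")

```text
time: 27.1
tool_pos: [540.7, -55.0, 188.3]
orientation: [0.852, 3.023, 0.01]
wrist_force: [-0.2, -0.3, -0.1]
finger_gap: 0.998
grasp_force: 0.0
```

>>> apply_moves(targets="0 0 0.18 0 0 0 0;0 0 0.18 0 0 0 0;0 0 0.18 0 0 0 0;0 0 0.18 0 0 0 0;0 0 0.18 0 0 0 0")

```text
time: 27.72
tool_pos: [540.7, -60.2, 187.9]
orientation: [-2.094, -2.341, -0.005]
wrist_force: [-0.1, -0.7, -0.5]
finger_gap: 1.001
grasp_force: 0.0
```

>>> apply_moves(targets="0 0 0 0 0 0 0;0 0 0 0 0 0 0")

```text
time: 27.98
tool_pos: [540.8, -60.1, 187.8]
orientation: [-2.082, -2.351, -0.004]
wrist_force: [-0.4, -0.2, 0.3]
finger_gap: 1.003
grasp_force: 0.0
```

```bash
python3 st.py; python3 - <<'E'
from h import *
im,i,T=snap("wrist","w10")
for c in("yellow","magenta"):
    for k in contours(mask(im,c))[:1]: print(c,rect(k,i,T,5),cv2.boundingRect(k))
E
```

```text
q [-1.04  0.26  1.26  1.78 -0.26  1.29  0.4 ] p [540.8 -60.1 187.8] yaw tool y 6.9 tilt [ 0.001  0.003 -1.   ] F [-0.4 -0.2  0.3] M [-0.01  0.03 -0.02] gap 1.003 0.0 t 27.975
```

View pics/w10.png

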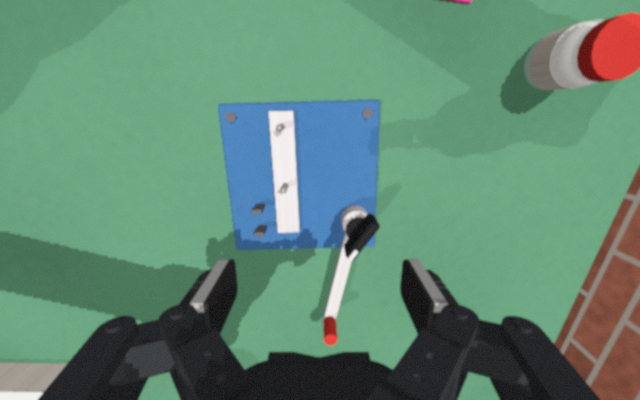

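Bar is aside ((330,330) handle), rail clear: pins at about (279,129) and (283,188).

```bash
cat > rail.py <<'E'
from h import *
def rail(im,i,T,box):
    x0,y0,x1,y1=box;q=cv2.cvtColor(im,cv2.COLOR_RGB2HSV);m=cv2.inRange(q,(0,0,150),(180,70,255));b=np.zeros_like(m);b[y0:y1,x0:x1]=m[y0:y1,x0:x1]
    k=contours(b)[0];return cv2.boundingRect(k),[rect(k,i,T,z) for z in(22,10,0)]
E
python3 - <<'E'
from rail import *
im,i,T=snap("wrist");print(rail(im,i,T,(255,100,310,245)))
print(cast([[282,190],[279,131]],i,T,22).round(1).tolist(),cast([[284,186],[281,126]],i,T,47).round(1).tolist())
# scene/side for blanks now
for n in("scene","side"):
    im,i,T=snap(n)
    for c in("yellow","magenta","cyan"):
        for k in contours(mask(im,c))[:3]:
            r=rect(k,i,T,5)
            if 300<r[0]<1000 and abs(r[1])<600: print(n,c,r)
E
```

```text
((268, 110, 32, 124), [array([499.4, -61.9,  30.1, 151.9,  98.3]), array([498.3, -64.8,  31.2, 157.3,  98.3]), array([497.4, -67.2,  32.1, 161.7,  98.3])])
[[497.6, -80.4, 22.0], [488.5, -10.3, 22.0]] [[501.8, -68.1, 47.0], [493.2, -2.6, 47.0]]
scene magenta [657.7 218.4  49.  151.3  90.2]
side yellow [424.1 232.1  49.4 153.3  83.7]
side magenta [656.2 222.2  48.  154.4  89.9]
```

>>> apply_moves(targets="0 0 0 0.0504 -0.0137 0 0;0 0 0 0.0504 -0.0137 0 0;0 0 0 0.0504 -0.0137 0 0;0 0 0 0.0504 -0.0137 0 0;0 0 0 0.0504 -0.0137 0 0")

```text
time: 28.8
tool_pos: [444.7, 178.6, 189.3]
orientation: [-2.083, -2.348, -0.008]
wrist_force: [0.3, 0.5, -0.2]
finger_gap: 1.0
grasp_force: 0.0
```

>>> apply_moves(targets="0 0 0 0.0504 -0.0137 0 0;0 0 0.116 0 0 0 0;0 0 0.116 0 0 0.03 0;0 0 0 0 0 0.03 0;0 0 0 0 0 0 0")

```text
time: 29.42
tool_pos: [425.3, 223.8, 127.6]
orientation: [2.345, 2.09, -0.001]
wrist_force: [0.4, -0.6, 0.4]
finger_gap: 1.001
grasp_force: 0.0
```

```bash
python3 st.py; cat > bl.py <<'E'
from h import *
import sys
c=sys.argv[1];z=float(sys.argv[2]) if len(sys.argv)>2 else 5
im,i,T=snap("wrist");s,r=state()
k=contours(mask(im,c))[0];v=rect(k,i,T,z);print(c,v,cv2.boundingRect(k))
m=mask(im,c);cc,h=cv2.findContours(m,cv2.RETR_CCOMP,cv2.CHAIN_APPROX_NONE)
for a,b in zip(cc,h[0]):
    if b[3]>=0 and cv2.contourArea(a)>15: print("hole",cast(a[:,0].mean(0),i,T,z).round(1)[0][:2],cv2.contourArea(a))
p=np.array([v[0],v[1],z]);print("tool delta",(r.T@(p-s["tool_pos"])).round(1))
E
python3 bl.py yellow
```

```text
q [-1.61  0.02  1.07  1.99 -0.01  1.14 -0.65] p [425.3 223.8 127.6] yaw tool y -6.6 tilt [-0.    -0.001 -1.   ] F [ 0.4 -0.6  0.4] M [ 0.  0. -0.] gap 1.001 0.0 t 29.425
yellow [422.5 232.2  47.2 146.7  83.4] (292, 107, 47, 136)
hole [421.5 221.4] 78.0
hole [429.2 290.1] 116.0
tool delta [  7.3  -4.6 123.9]
```

>>> apply_moves(targets="0 0 0 0.0084 -0.0035 0.045 70;0 0 0 0 0 0.045 70;0 0 0 0 0 0.018 70;0 0 0 0 0 0 70")

```text
time: 29.98
tool_pos: [424.0, 233.9, 21.1]
orientation: [-2.345, -2.09, -0.002]
wrist_force: [-0.8, 0.4, -0.0]
finger_gap: 0.726
grasp_force: 0.0
```

>>> apply_moves(targets="0 0 0 0 0 0.006 70;0 0 0 0 0 0 70")

```text
time: 30.22
tool_pos: [424.3, 234.6, 15.7]
orientation: [-2.344, -2.09, -0.006]
wrist_force: [-0.8, 0.2, -0.5]
finger_gap: 0.726
grasp_force: 0.0
```

```bash
python3 st.py; python3 bl.py yellow;python3 - <<'E'
from h import *
im=snap("wrist","w11")[0]
E
```

```text
q [-1.49  0.28  1.01  2.1  -0.31  0.91 -0.42] p [424.3 234.6  15.7] yaw tool y -6.6 tilt [ 0.002  0.004 -1.   ] F [-0.8  0.2 -0.5] M [ 0.   -0.    0.01] gap 0.726 0.0 t 30.225
yellow [422.7 232.9  47.9 148.9  83.6] (279, 122, 76, 197)
hole [421.5 222.7] 153.0
hole [429.2 290.7] 225.5
tool delta [-1.9 -1.4 10.6]
```

View pics/w11.png

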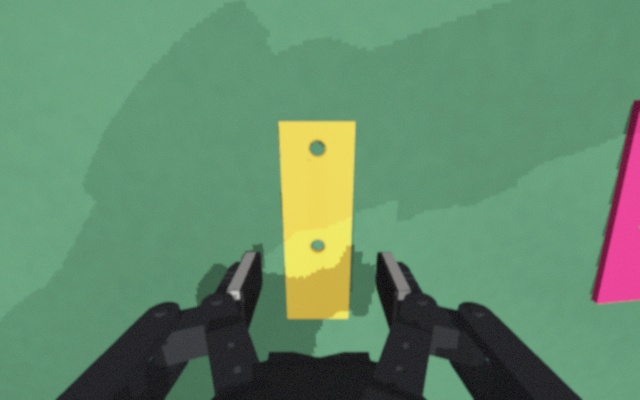

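Blank centred between the open pads (columns 279–355, holes at (317,148),(318,245)); descending to feel the bench.

>>> apply_moves(targets="0 0 0 -0.002 -0.0012 0.005 70;0 0 0 0 0 0.004 70;0 0 0 0 0 0 70")

```text
time: 30.7
tool_pos: [422.2, 231.9, 5.5]
orientation: [-2.345, -2.089, -0.003]
wrist_force: [-0.1, -0.1, 1.1]
finger_gap: 0.727
grasp_force: 0.0
```

>>> apply_moves(targets="0 0 0 0 0 0.004 70;0 0 0 0 0 0 70")

```text
time: 30.95
tool_pos: [422.4, 232.0, 1.6]
orientation: [-2.345, -2.09, -0.003]
wrist_force: [-0.3, 1.0, 1.0]
finger_gap: 0.725
grasp_force: 0.0
```

>>> apply_moves(targets="0 0 0 0 0 0.003 70;0 0 0 0 0 0 70")

```text
time: 31.2
tool_pos: [422.4, 232.1, -1.3]
orientation: [-2.345, -2.089, -0.004]
wrist_force: [0.4, -0.2, -1.1]
finger_gap: 0.729
grasp_force: 0.0
```

>>> apply_moves(targets="0 0 0 0 0 0.003 85;0 0 0 0 0 0 85")

```text
time: 31.45
tool_pos: [422.4, 232.1, -4.3]
orientation: [-2.345, -2.089, -0.004]
wrist_force: [-0.9, -0.3, 0.2]
finger_gap: 0.669
grasp_force: 0.0
```

>>> apply_moves(targets="0 0 0 0 0 0.003 85;0 0 0 0 0 0 85")

```text
time: 31.7
tool_pos: [422.4, 232.1, -7.3]
orientation: [-2.345, -2.089, -0.004]
wrist_force: [0.4, 0.4, 0.6]
finger_gap: 0.67
grasp_force: 0.0
```

>>> apply_moves(targets="0 0 0 0 0 0.002 85;0 0 0 0 0 0 85")

```text
time: 31.95
tool_pos: [422.5, 232.1, -9.3]
orientation: [-2.345, -2.089, -0.004]
wrist_force: [0.0, 0.4, -0.2]
finger_gap: 0.668
grasp_force: 0.0
```

>>> apply_moves(targets="0 0 0 0 0 0.002 85;0 0 0 0 0 0 85")

```text
time: 32.2
tool_pos: [422.5, 232.1, -11.3]
orientation: [-2.345, -2.09, -0.004]
wrist_force: [0.5, -0.7, -0.2]
finger_gap: 0.666
grasp_force: 0.0
```

>>> apply_moves(targets="0 0 0 0 0 0.002 85;0 0 0 0 0 0 85")

```text
time: 32.45
tool_pos: [422.4, 232.1, -13.3]
orientation: [-2.345, -2.09, -0.004]
wrist_force: [0.5, -0.6, 0.1]
finger_gap: 0.666
grasp_force: 0.0
```

>>> apply_moves(targets="0 0 0 0 0 0.0015 85;0 0 0 0 0 0 85")

```text
time: 32.7
tool_pos: [422.5, 232.1, -14.8]
orientation: [-2.345, -2.089, -0.004]
wrist_force: [0.4, -0.4, 0.8]
finger_gap: 0.669
grasp_force: 0.0
```

>>> apply_moves(targets="0 0 0 0 0 0 255;0 0 0 0 0 0 255;0 0 0 0 0 0 255;0 0 0 0 0 0 255")

```text
time: 33.2
tool_pos: [422.6, 232.2, -14.6]
orientation: [-2.345, -2.089, -0.004]
wrist_force: [-0.8, 0.5, -1.1]
finger_gap: 0.001
grasp_force: 0.0
```

```bash
python3 st.py
```

```text
q [-1.43  0.34  0.96  2.12 -0.38  0.85 -0.36] p [422.6 232.2 -14.6] yaw tool y -6.6 tilt [ 0.001  0.002 -1.   ] F [-0.8  0.5 -1.1] M [ 0.04 -0.03  0.02] gap 0.001 0.0 t 33.2
```

>>> apply_moves(targets="0 0 0 0 0 0.002 255;0 0 0 0 0 0 255")

```text
time: 33.45
tool_pos: [422.4, 232.1, -16.8]
orientation: [-2.345, -2.089, -0.004]
wrist_force: [-0.6, -0.2, 0.0]
finger_gap: -0.001
grasp_force: 0.0
```

>>> apply_moves(targets="0 0 0 0 0 0.002 255;0 0 0 0 0 0 255")

```text
time: 33.7
tool_pos: [422.5, 232.1, -18.8]
orientation: [-2.345, -2.089, -0.004]
wrist_force: [-0.6, -0.2, -0.2]
finger_gap: 0.001
grasp_force: 0.0
```

>>> apply_moves(targets="0 0 0 0 0 0.002 255;0 0 0 0 0 0 255")

```text
time: 33.95
tool_pos: [422.5, 232.1, -20.8]
orientation: [-2.345, -2.089, -0.004]
wrist_force: [-0.2, -0.5, 0.5]
finger_gap: -0.001
grasp_force: 0.0
```

>>> apply_moves(targets="0 0 0 0 0 0.001 255;0 0 0 0 0 0 255")

```text
time: 34.2
tool_pos: [422.5, 232.2, -21.7]
orientation: [-2.345, -2.089, -0.004]
wrist_force: [-0.3, 0.3, -0.1]
finger_gap: -0.002
grasp_force: 0.0
```

>>> apply_moves(targets="0 0 0 0 0 0.001 255;0 0 0 0 0 0 255")

```text
time: 34.45
tool_pos: [422.5, 232.2, -22.7]
orientation: [-2.345, -2.089, -0.004]
wrist_force: [-0.3, 0.1, -0.5]
finger_gap: -0.001
grasp_force: 0.0
```

>>> apply_moves(targets="0 0 0 0 0 0.001 255;0 0 0 0 0 0 255")

```text
time: 34.7
tool_pos: [422.5, 232.2, -23.7]
orientation: [-2.345, -2.09, -0.004]
wrist_force: [-0.2, 0.8, -0.4]
finger_gap: -0.001
grasp_force: 0.0
```

>>> apply_moves(targets="0 0 0 0 0 0.001 255;0 0 0 0 0 0 255")

```text
time: 34.95
tool_pos: [422.5, 232.2, -24.7]
orientation: [-2.345, -2.089, -0.004]
wrist_force: [-0.6, -0.3, -0.5]
finger_gap: -0.001
grasp_force: 0.0
```

```bash
python3 bl.py yellow;python3 - <<'E'
from h import *
a=snap("wrist")[0][200:360,240:400,::-1]
b=snap("side")[0][120:200,205:285,::-1]
cv2.imwrite("pics/w12.png",np.hstack([cv2.resize(x,(400,400),interpolation=2) for x in(a,b)]))
E
```

```text
yellow [425.2 256.4  47.8 101.8  83.8] (271, 120, 97, 177)
hole [429.1 290.8] 337.0
tool delta [ 24.4  -0.1 -29.6]
```

View pics/w12.png

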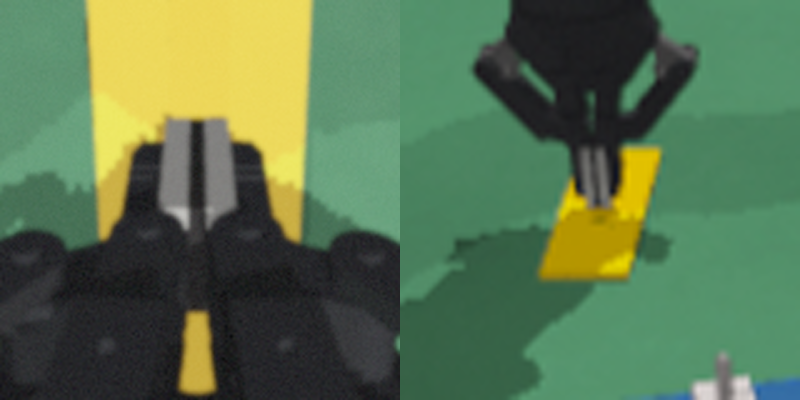

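Tips are centred over the blank and only a few mm above it.

>>> apply_moves(targets="0 0 0 0 0 0.001 255;0 0 0 0 0 0 255")

```text
time: 35.35
tool_pos: [422.5, 232.2, -25.7]
orientation: [-2.345, -2.089, -0.004]
wrist_force: [-0.1, -1.1, -1.0]
finger_gap: 0.001
grasp_force: 0.0
```

>>> apply_moves(targets="0 0 0 0 0 0.001 255;0 0 0 0 0 0 255")

```text
time: 35.6
tool_pos: [422.5, 232.2, -26.7]
orientation: [-2.345, -2.09, -0.004]
wrist_force: [-0.5, 0.3, -0.1]
finger_gap: 0.001
grasp_force: 0.0
```

>>> apply_moves(targets="0 0 0 0 0 0.001 255;0 0 0 0 0 0 255")

```text
time: 35.85
tool_pos: [422.5, 232.2, -27.7]
orientation: [-2.345, -2.09, -0.004]
wrist_force: [-0.2, 0.4, 0.4]
finger_gap: 0.002
grasp_force: 0.0
```

>>> apply_moves(targets="0 0 0 0 0 0.001 255;0 0 0 0 0 0 255")

```text
time: 36.1
tool_pos: [422.6, 232.3, -28.6]
orientation: [-2.345, -2.089, -0.004]
wrist_force: [-0.5, -1.9, 1.0]
finger_gap: 0.003
grasp_force: 0.6
```

>>> apply_moves(targets="0 0 0 0 0 0.001 255;0 0 0 0 0 0 255")

```text
time: 36.35
tool_pos: [422.6, 232.3, -28.8]
orientation: [-2.344, -2.088, -0.004]
wrist_force: [-5.9, -2.9, 21.9]
finger_gap: 0.0
grasp_force: 11.1
```

>>> apply_moves(targets="0 0 0 0 0 -0.006 85;0 0 0 0 0 0 85;0 0 0 0 0 0 85;0 0 0 0 0 0 85")

```text
time: 36.85
tool_pos: [422.4, 232.2, -23.8]
orientation: [-2.345, -2.09, -0.004]
wrist_force: [-0.1, -0.4, 0.0]
finger_gap: 0.664
grasp_force: 0.0
```

>>> apply_moves(targets="0 0 0 0 0 0.004 85;0 0 0 0 0 0.004 85;0 0 0 0 0 0 85")

```text
time: 37.22
tool_pos: [422.3, 231.9, -32.1]
orientation: [-2.345, -2.089, -0.003]
wrist_force: [-0.4, 0.1, 0.5]
finger_gap: 0.671
grasp_force: 0.0
```

>>> apply_moves(targets="0 0 0 0 0 0.002 85;0 0 0 0 0 0 85")

```text
time: 37.48
tool_pos: [422.5, 232.2, -33.8]
orientation: [-2.345, -2.089, -0.004]
wrist_force: [-0.4, -0.2, 0.3]
finger_gap: 0.67
grasp_force: 0.0
```

>>> apply_moves(targets="0 0 0 0 0 0.0015 85;0 0 0 0 0 0 85")

```text
time: 37.72
tool_pos: [422.5, 232.2, -35.2]
orientation: [-2.345, -2.089, -0.004]
wrist_force: [-0.1, -0.4, -0.1]
finger_gap: 0.665
grasp_force: 0.0
```

>>> apply_moves(targets="0 0 0 0 0 0.0015 85;0 0 0 0 0 0 85;0 0 0 0 0 0 255;0 0 0 0 0 0 255;0 0 0 0 0 0 255")

```text
time: 38.35
tool_pos: [423.1, 232.5, -35.9]
orientation: [-2.345, -2.089, -0.005]
wrist_force: [-2.4, -2.6, 13.4]
finger_gap: 0.538
grasp_force: 63.9
```

```bash
python3 st.py
```

```text
q [-1.39  0.38  0.92  2.13 -0.43  0.81 -0.32] p [423.1 232.5 -35.9] yaw tool y -6.6 tilt [ 0.002  0.003 -1.   ] F [-2.4 -2.6 13.4] M [-0.38  0.72 -0.  ] gap 0.538 63.9 t 38.35
```

>>> apply_moves(targets="0 0 0 0 0 -0.01 255;0 0 0 0 0 -0.05 255;0 0 0 0 0 -0.05 255;0 0 0 0 0 0 255;0 0 0 0 0 0 255")

```text
time: 38.98
tool_pos: [421.8, 232.3, 73.1]
orientation: [-2.343, -2.09, -0.004]
wrist_force: [-1.1, -0.7, -1.7]
finger_gap: 0.532
grasp_force: 62.2
```

```bash
python3 st.py; cat > hand.py <<'E'
from h import *
import sys
c=sys.argv[1];im,i,T=snap("wrist");s,r=state();z=s["tool_pos"][2]+36+5
m=mask(im,c);k=contours(m)[0];print("outline",rect(k,i,T,z),cv2.boundingRect(k))
cc,h=cv2.findContours(m,cv2.RETR_CCOMP,cv2.CHAIN_APPROX_NONE)
for a,b in zip(cc,h[0]):
    if b[3]>=0 and cv2.contourArea(a)>60:
        p=cast(a[:,0].mean(0),i,T,z)[0];print("hole px",a[:,0].mean(0).round(1),cv2.contourArea(a),p.round(1)[:2],"tool",(r.T@(p-s["tool_pos"])).round(1))
E
python3 hand.py yellow
```

```text
q [-1.61  0.15  1.11  2.06 -0.16  1.02 -0.54] p [421.8 232.3  73.1] yaw tool y -6.6 tilt [ 0.001  0.003 -1.   ] F [-1.1 -0.7 -1.7] M [-0.06  0.05 -0.01] gap 0.532 62.2 t 38.975
outline [421.9 239.   48.2 137.1  83.7] (266, 121, 104, 237)
hole px [318.7 281.8] 194.5 [420.4 223.1] tool [ -8.7  -0.2 -41. ]
hole px [318.  156.1] 397.0 [427.8 291.2] tool [ 59.8  -0.6 -40.9]
```

>>> apply_moves(targets="0 0 0 -0.0475 0.0186 0 255;0 0 0 -0.0475 0.0186 0 255;0 0 0 -0.0475 0.0186 0 255;0 0 0 -0.0475 0.0186 0 255;0 0 0 -0.0475 0.0186 0 255")

```text
time: 39.65
tool_pos: [486.9, -16.3, 71.8]
orientation: [-2.344, -2.089, -0.001]
wrist_force: [0.8, -0.5, -0.1]
finger_gap: 0.534
grasp_force: 62.2
```

>>> apply_moves(targets="0 0 0 -0.0475 0.0186 0 255;0 0 -0.13 0 0 0 255;0 0 -0.13 0 0 0 255;0 0 0 0 0 0 255;0 0 0 0 0 0 255")

```text
time: 40.28
tool_pos: [500.0, -64.0, 72.1]
orientation: [-2.057, -2.373, -0.002]
wrist_force: [0.2, 0.2, -1.3]
finger_gap: 0.533
grasp_force: 62.2
```

```bash
python3 st.py;python3 hand.py yellow
```

```text
q [-0.94  0.25  1.11  2.   -0.26  1.04  0.44] p [500.  -64.   72.1] yaw tool y 8.1 tilt [ 0.     0.002 -1.   ] F [ 0.2  0.2 -1.3] M [-0.03 -0.03 -0.  ] gap 0.533 62.2 t 40.275
outline [498.  -57.2  48.  136.4  98.9] (267, 121, 102, 237)
hole px [318.3 281.4] 241.5 [500.4 -72.5] tool [ -8.5  -1.  -41. ]
hole px [318. 156.] 465.0 [490.7  -5.1] tool [ 59.6  -1.  -40.9]
```

>>> apply_moves(targets="0 0 -0.005 0.001 0.0004 0.04 255;0 0 0 0 0 0.018 255;0 0 0 0 0 0 255;0 0 0 0 0 0.004 255;0 0 0 0 0 0 255")

```text
time: 40.95
tool_pos: [501.5, -62.7, 11.4]
orientation: [2.049, 2.381, 0.006]
wrist_force: [-0.0, 0.1, -0.5]
finger_gap: 0.534
grasp_force: 62.2
```

>>> apply_moves(targets="0 0 0 0 0 0.004 255;0 0 0 0 0 0.004 255;0 0 0 0 0 0 255")

```text
time: 41.32
tool_pos: [500.7, -62.7, 2.5]
orientation: [-2.048, -2.381, -0.004]
wrist_force: [-0.1, -0.2, -1.8]
finger_gap: 0.536
grasp_force: 62.2
```

```bash
python3 st.py;python3 hand.py yellow
```

```text
q [-0.82  0.38  1.    2.06 -0.41  0.91  0.56] p [500.7 -62.7   2.5] yaw tool y 8.6 tilt [ 0.001  0.002 -1.   ] F [-0.1 -0.2 -1.8] M [ 0.04 -0.02 -0.  ] gap 0.536 62.2 t 41.325
outline [498.9 -55.8  48.  136.4  98.6] (267, 121, 103, 237)
hole px [318.1 282.8] 246.0 [501.2 -72. ] tool [ -9.1  -1.  -41. ]
hole px [318.1 156.3] 414.5 [490.9  -4.1] tool [ 59.6  -1.  -40.9]
```

>>> apply_moves(targets="0 0 0 0 0 0.004 255;0 0 0 0 0 0.004 255;0 0 0 0 0 0 255")

```text
time: 41.75
tool_pos: [500.7, -62.7, -5.6]
orientation: [-2.048, -2.381, -0.003]
wrist_force: [-0.1, 0.6, -1.4]
finger_gap: 0.531
grasp_force: 62.2
```

>>> apply_moves(targets="0 0 0 0 0 0.003 255;0 0 0 0 0 0.003 255;0 0 0 0 0 0 255")

```text
time: 42.12
tool_pos: [500.8, -62.7, -11.5]
orientation: [-2.048, -2.381, -0.004]
wrist_force: [-0.8, 0.7, -0.9]
finger_gap: 0.535
grasp_force: 62.2
```

```bash
python3 st.py
```

```text
q [-0.8   0.4   0.98  2.07 -0.44  0.89  0.58] p [500.8 -62.7 -11.5] yaw tool y 8.6 tilt [ 0.001  0.002 -1.   ] F [-0.8  0.7 -0.9] M [-0.02  0.    0.01] gap 0.535 62.2 t 42.125
```

>>> apply_moves(targets="0 0 0 0 0 0.002 255;0 0 0 0 0 0 255;0 0 0 0 0 0.001 255;0 0 0 0 0 0 255")

```text
time: 42.62
tool_pos: [501.0, -62.7, -13.9]
orientation: [-2.048, -2.381, -0.005]
wrist_force: [-3.4, 0.5, 5.1]
finger_gap: 0.531
grasp_force: 62.8
```

>>> apply_moves(targets="0 0 0 0 0 0 90;0 0 0 0 0 0 85;0 0 0 0 0 0 75;0 0 0 0 0 0 70;0 0 0 0 0 -0.03 70")

```text
time: 43.25
tool_pos: [499.4, -62.8, 14.8]
orientation: [-2.047, -2.38, 0.0]
wrist_force: [0.9, 0.5, 1.5]
finger_gap: 0.725
grasp_force: 0.0
```

>>> apply_moves(targets="0 0 0 0 0 -0.06 70;0 0 0 0 0 -0.06 70;0 0 0 0 0 -0.04 0;0 0 0 0 0 0 0;0 0 0 0 0 0 0")

```text
time: 43.88
tool_pos: [500.3, -62.6, 175.2]
orientation: [-2.047, -2.381, -0.005]
wrist_force: [0.2, 0.2, -0.9]
finger_gap: 1.001
grasp_force: 0.0
```

```bash
python3 st.py;python3 bl.py yellow 27; python3 - <<'E'
from h import *
im,i,T=snap("wrist","w13")
k=contours(mask(im,"magenta"))
print([rect(a,i,T,5) for a in k[:1]])
for n in("scene","side"):
    im,i,T=snap(n)
    for c,z in(("yellow",27),("magenta",5)):
        k=contours(mask(im,c))
        print(n,c,[rect(a,i,T,z) for a in k[:2]])
E
```

```text
q [-1.13  0.04  1.23  1.89 -0.05  1.24  0.26] p [500.3 -62.6 175.2] yaw tool y 8.6 tilt [ 0.001  0.003 -1.   ] F [ 0.2  0.2 -0.9] M [-0.01  0.   -0.05] gap 1.001 0.0 t 43.875
yellow [499.9 -62.7  44.8 145.9  98.7] (298, 116, 41, 124)
hole [501.8 -74.9] 122.0
hole [491.7  -4.5] 120.0
tool delta [-2.000e-01 -1.000e-01  1.478e+02]
[array([655.9, 146.3,   5.3,  44.5,   8.6])]
scene yellow [array([-538.6,  -96.2,   91.6,  341.7,  156.8]), array([503.1, -63.6,  49.9, 154.4,  98.4])]
scene magenta [array([657.7, 218.4,  49. , 151.3,  90.2])]
side yellow [array([501.4, -61.7,  48.9, 156.4,  98.7])]
side magenta [array([656.2, 222.6,  48. , 154.5,  89.9])]
```

View pics/w13.png

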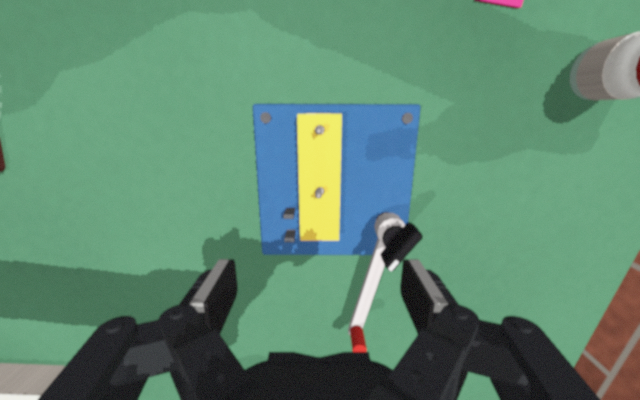

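Yellow is seated with both pins through its holes ((319,130),(318,192)). Now magenta.

>>> apply_moves(targets="0 0 0 0.043 0.0328 0 0;0 0 0 0.043 0.0328 0 0;0 0 0 0.043 0.0328 0 0;0 0 0 0.043 0.0328 0 0;0 0 0 0.043 0.0328 0 0")

```text
time: 44.7
tool_pos: [631.2, 175.2, 174.9]
orientation: [-2.049, -2.38, -0.001]
wrist_force: [1.5, -1.0, 0.9]
finger_gap: 0.999
grasp_force: 0.0
```

>>> apply_moves(targets="0 0 0 0.043 0.0328 0 0;0 0 0.148 0 0 0.04 0;0 0 0 0 0 0.03 0;0 0 0 0 0 0.03 0;0 0 0 0 0 0 0")

```text
time: 45.32
tool_pos: [655.0, 220.8, 73.2]
orientation: [-2.218, -2.221, 0.005]
wrist_force: [-0.3, 0.3, 0.3]
finger_gap: 1.001
grasp_force: 0.0
```

```bash
python3 st.py;python3 bl.py magenta
```

```text
q [-1.02  0.69  0.96  1.53 -0.58  1.24  0.02] p [655.  220.8  73.2] yaw tool y 0.1 tilt [-0.004 -0.    -1.   ] F [-0.3  0.3  0.3] M [-0.03  0.04  0.01] gap 1.001 0.0 t 45.325
magenta [655.2 222.   47.2 148.4  90.3] (291, 115, 58, 160)
hole [655.2 211.3] 119.0
hole [655.3 280.3] 162.0
tool delta [ 1.  -0.9 70.3]
```

>>> apply_moves(targets="0 0 0 0.0018 0.0002 0.045 75;0 0 0 0 0 0.045 75;0 0 0 0 0 0.01 75;0 0 0 0 0 0 75;0 0 0 0 0 0 75")

```text
time: 46.0
tool_pos: [658.8, 223.8, -20.9]
orientation: [2.219, 2.223, 0.009]
wrist_force: [-0.9, -0.0, -0.4]
finger_gap: 0.703
grasp_force: 0.0
```

>>> apply_moves(targets="0 0 0 0 0 0.005 80;0 0 0 0 0 0.003 80;0 0 0 0 0 0 80")

```text
time: 46.38
tool_pos: [657.0, 223.7, -31.5]
orientation: [-2.219, -2.223, -0.004]
wrist_force: [0.2, 0.0, -0.3]
finger_gap: 0.684
grasp_force: 0.0
```

```bash
python3 st.py
```

```text
q [-0.98  0.79  0.87  1.59 -0.67  1.08  0.08] p [657.  223.7 -31.5] yaw tool y 0.1 tilt [ 0.001  0.002 -1.   ] F [ 0.2  0.  -0.3] M [0.03 0.03 0.04] gap 0.684 0.0 t 46.375
```

>>> apply_moves(targets="0 0 0 -0.001 -0.0016 0.004 80;0 0 0 0 0 0.001 80;0 0 0 0 0 0 255;0 0 0 0 0 0 255;0 0 0 0 0 0 255")

```text
time: 47.0
tool_pos: [656.1, 222.6, -35.6]
orientation: [-2.219, -2.223, -0.005]
wrist_force: [0.3, -0.3, 6.1]
finger_gap: 0.534
grasp_force: 64.3
```

```bash
python3 st.py
```

```text
q [-0.98  0.79  0.87  1.6  -0.67  1.07  0.08] p [656.1 222.6 -35.6] yaw tool y 0.1 tilt [ 0.002  0.003 -1.   ] F [ 0.3 -0.3  6.1] M [-0.13  0.24  0.04] gap 0.534 64.3 t 47.0
```

>>> apply_moves(targets="0 0 0 0 0 -0.01 255;0 0 0 0 0 -0.05 255;0 0 0 0 0 -0.05 255;0 0 0 -0.0476 -0.026 0 255;0 0 0 -0.0476 -0.026 0 255")

```text
time: 47.62
tool_pos: [603.4, 126.1, 74.3]
orientation: [2.218, 2.225, 0.006]
wrist_force: [0.5, -0.5, -0.6]
finger_gap: 0.535
grasp_force: 61.8
```

>>> apply_moves(targets="0 0 0 -0.0476 -0.026 0 255;0 0 0 -0.0476 -0.026 0 255;0 0 0 -0.0476 -0.026 0 255;0 0 0 -0.0476 -0.026 0 255;0 0 -0.148 0 0 0 255")

```text
time: 48.25
tool_pos: [497.7, -67.4, 72.9]
orientation: [-2.053, -2.376, -0.005]
wrist_force: [0.6, 1.5, -1.3]
finger_gap: 0.54
grasp_force: 61.9
```

>>> apply_moves(targets="0 0 0 0 0 0 255;0 0 0 0 0 0 255")

```text
time: 48.5
tool_pos: [500.3, -62.9, 72.9]
orientation: [-2.051, -2.379, -0.005]
wrist_force: [-0.8, 0.3, -0.3]
finger_gap: 0.533
grasp_force: 61.8
```

```bash
python3 st.py;python3 hand.py magenta
```

```text
q [-0.98  0.28  1.17  2.01 -0.3   1.05  0.48] p [500.3 -62.9  72.9] yaw tool y 8.5 tilt [ 0.002  0.003 -1.   ] F [-0.8  0.3 -0.3] M [ 0.01 -0.04 -0.02] gap 0.533 61.8 t 48.5
outline [498.7 -56.9  48.1 136.6  98.5] (267, 123, 104, 236)
hole px [318.3 283.3] 255.5 [500.9 -72.7] tool [ -9.7  -0.8 -41. ]
hole px [318.3 158.2] 462.5 [490.9  -5.1] tool [ 58.6  -0.7 -40.9]
```

>>> apply_moves(targets="0 0 0 0.0011 0 0.04 255;0 0 0 0 0 0.018 255;0 0 0 0 0 0 255;0 0 0 0 0 0.004 255;0 0 0 0 0 0 255")

```text
time: 49.18
tool_pos: [500.5, -62.3, 11.4]
orientation: [2.049, 2.381, 0.005]
wrist_force: [-0.5, 0.6, -0.2]
finger_gap: 0.531
grasp_force: 61.8
```

>>> apply_moves(targets="0 0 0 0 0 0.004 255;0 0 0 0 0 0.004 255;0 0 0 0 0 0 255")

```text
time: 49.55
tool_pos: [499.7, -62.2, 2.5]
orientation: [-2.048, -2.381, -0.004]
wrist_force: [0.4, -0.4, -0.7]
finger_gap: 0.533
grasp_force: 61.8
```

```bash
python3 st.py;python3 hand.py magenta
```

```text
q [-0.85  0.4   1.05  2.06 -0.44  0.92  0.59] p [499.7 -62.2   2.5] yaw tool y 8.6 tilt [ 0.001  0.002 -1.   ] F [ 0.4 -0.4 -0.7] M [ 0.04 -0.01 -0.  ] gap 0.533 61.8 t 49.55
outline [498.  -56.1  48.2 136.4  98.5] (267, 123, 104, 236)
hole px [318.4 284. ] 242.0 [500.4 -72.2] tool [ -9.8  -0.8 -41. ]
hole px [318.4 158.5] 415.0 [490.2  -4.6] tool [ 58.6  -0.8 -40.9]
```

>>> apply_moves(targets="0 0 0 0.0004 0.0006 0.003 255;0 0 0 0 0 0.004 255;0 0 0 0 0 0 255")

```text
time: 49.98
tool_pos: [500.2, -61.8, -4.6]
orientation: [-2.048, -2.381, -0.003]
wrist_force: [0.7, 0.0, -1.3]
finger_gap: 0.537
grasp_force: 61.8
```

>>> apply_moves(targets="0 0 0 0 0 0.002 255;0 0 0 0 0 0.001 255;0 0 0 0 0 0 255")

```text
time: 50.35
tool_pos: [500.5, -61.7, -7.3]
orientation: [-2.048, -2.381, -0.004]
wrist_force: [-0.1, -0.1, -0.3]
finger_gap: 0.536
grasp_force: 61.8
```

```bash
python3 st.py
```

```text
q [-0.84  0.42  1.03  2.07 -0.46  0.9   0.6 ] p [500.5 -61.7  -7.3] yaw tool y 8.6 tilt [ 0.001  0.002 -1.   ] F [-0.1 -0.1 -0.3] M [ 0.02  0.02 -0.01] gap 0.536 61.8 t 50.35
```

>>> apply_moves(targets="0 0 0 0 0 0.0015 255;0 0 0 0 0 0 255;0 0 0 0 0 0 90;0 0 0 0 0 0 80;0 0 0 0 0 0 70")

```text
time: 50.98
tool_pos: [500.6, -61.7, -8.7]
orientation: [-2.049, -2.381, -0.004]
wrist_force: [-0.1, -0.5, 0.5]
finger_gap: 0.728
grasp_force: 0.0
```

>>> apply_moves(targets="0 0 0 0 0 0 70;0 0 0 0 0 -0.03 70;0 0 0 0 0 -0.06 70;0 0 0 0 0 -0.06 70;0 0 0 0 0 -0.04 0")

```text
time: 51.6
tool_pos: [500.8, -62.8, 183.3]
orientation: [2.05, 2.38, 0.005]
wrist_force: [1.0, 1.4, 0.1]
finger_gap: 0.911
grasp_force: 0.0
```

>>> apply_moves(targets="0 0 0 0 0 0 0;0 0 0 0 0 0 0")

```text
time: 51.85
tool_pos: [499.9, -61.6, 180.7]
orientation: [-2.047, -2.381, -0.005]
wrist_force: [0.1, -0.2, -0.5]
finger_gap: 1.002
grasp_force: 0.0
```

```bash
python3 st.py;python3 bl.py magenta 32; cat > red.py <<'E'
from h import *
im,i,T=snap("wrist");s,r=state()
q=cv2.cvtColor(im,cv2.COLOR_RGB2HSV);m=cv2.inRange(q,(0,180,60),(6,255,255))|cv2.inRange(q,(174,180,60),(180,255,255))
for k in contours(m,100)[:3]:
    x,y,w,h=cv2.boundingRect(k);e=k.mean(0);p=cast(e,i,T,60)[0];d=p[:2]-[592,-103];print((x,y,w,h),p.round(1),"R",np.hypot(*d).round(1),"ang",np.degrees(np.arctan2(d[1],d[0])).round(1)%360)
E
python3 red.py; python3 - <<'E'
from h import *
for n in("scene","side"):
    im,i,T=snap(n)
    for c,z in(("yellow",27),("magenta",32)):
        print(n,c,[rect(a,i,T,z) for a in contours(mask(im,c))[:2]])
E
```

```text
q [-1.23  0.03  1.32  1.88 -0.04  1.25  0.25] p [499.9 -61.6 180.7] yaw tool y 8.6 tilt [ 0.001  0.003 -1.   ] F [ 0.1 -0.2 -0.5] M [ 0.   -0.01 -0.  ] gap 1.002 0.0 t 51.85
magenta [499.6 -62.4  47.7 147.5  98.5] (297, 116, 44, 125)
hole [501.5 -74.9] 93.5
hole [491.3  -4.7] 98.5
tool delta [-9.000e-01 -1.000e-01  1.483e+02]
(352, 325, 13, 28) [ 578.7 -253.4   60. ] R 151.0 ang 265.0
(631, 52, 9, 38) [777.9  96.2  60. ] R 272.5 ang 47.0
scene yellow [array([-542.1,  -94.3,   90.9,  349.7,  156.8]), array([-1197.6,   106.6,    65.4,   672.6,   152.3])]
scene magenta [array([502. , -63.6,  49.9, 152.5,  98.5])]
side yellow []
side magenta [array([500.8, -61.7,  49.3, 153. ,  98.5])]
```

>>> apply_moves(targets="0 0 0 -0.05 0.0124 0.01 0;0 0 0 -0.05 0.0124 0.01 0;0 0 0 -0.05 0.0124 0.01 0;0 0 0 -0.05 0.0124 0.01 0;0 0 -0.175 0 0 0 0")

```text
time: 52.68
tool_pos: [569.4, -240.1, 143.7]
orientation: [-1.839, -2.544, 0.007]
wrist_force: [-0.9, -0.1, 0.1]
finger_gap: 1.001
grasp_force: 0.0
```

>>> apply_moves(targets="0 0 -0.175 0 0 0 0;0 0 -0.175 0 0 0 0;0 0 -0.175 0 0 0 0;0 0 -0.175 0 0 0 0;0 0 -0.175 0 0 0 0")

```text
time: 53.3
tool_pos: [570.9, -234.5, 145.2]
orientation: [-0.573, -3.087, -0.002]
wrist_force: [0.4, -0.5, 0.4]
finger_gap: 0.999
grasp_force: 0.0
```

>>> apply_moves(targets="0 0 0 0 0 0 0;0 0 0 0 0 0 0")

```text
time: 53.55
tool_pos: [571.3, -234.4, 145.9]
orientation: [-0.587, -3.085, -0.003]
wrist_force: [-0.4, 0.3, 0.7]
finger_gap: 0.999
grasp_force: 0.0
```

```bash
python3 st.py;python3 red.py
```

```text
q [-0.36  0.4   0.87  1.65 -0.32  1.25  1.77] p [ 571.3 -234.4  145.9] yaw tool y 68.4 tilt [-0.     0.002 -1.   ] F [-0.4  0.3  0.7] M [-0.    0.   -0.02] gap 0.999 0.0 t 53.55
(296, 200, 16, 24) [ 578.8 -253.8   60. ] R 151.4 ang 265.0
```

>>> apply_moves(targets="0 0 0 -0.0137 -0.0137 0 0;0 0 0 0 0 0.04 0;0 0 0 0 0 0.04 0;0 0 0 0 0 0.038 0;0 0 0 0 0 0 0")

```text
time: 54.22
tool_pos: [577.4, -250.8, 25.9]
orientation: [-0.583, -3.082, -0.003]
wrist_force: [-1.3, 0.6, 0.3]
finger_gap: 1.001
grasp_force: 0.0
```

>>> apply_moves(targets="0 0 0 0 0 0 255;0 0 0 0 0 0 255;0 0 0 0 0 0 255;0 0 0 0 0 0 255;0 0 0 0 0 0 255")

```text
time: 54.85
tool_pos: [579.6, -252.8, 29.3]
orientation: [0.582, 3.086, 0.001]
wrist_force: [-0.5, -3.5, 2.7]
finger_gap: 0.173
grasp_force: 58.6
```

```bash
python3 st.py
```

```text
q [-0.26  0.55  0.79  1.72 -0.44  1.06  1.88] p [ 579.6 -252.8   29.3] yaw tool y 68.6 tilt [ 0.002  0.001 -1.   ] F [-0.5 -3.5  2.7] M [-0.8   0.1   0.03] gap 0.173 58.6 t 54.85
```

>>> apply_moves(targets="0 0 0 0 0 -0.006 255;0 0 0 0 0 -0.0057 255;0 0 0 0 0 0 255")

```text
time: 55.22
tool_pos: [579.2, -251.4, 40.2]
orientation: [-0.58, -3.087, -0.003]
wrist_force: [-0.3, -0.6, -7.4]
finger_gap: 0.174
grasp_force: 58.7
```

```bash
python3 st.py
```

```text
q [-0.26  0.53  0.8   1.72 -0.43  1.08  1.87] p [ 579.2 -251.4   40.2] yaw tool y 68.7 tilt [ 0.     0.002 -1.   ] F [-0.3 -0.6 -7.4] M [-0.68  0.15  0.01] gap 0.174 58.7 t 55.225
```

>>> apply_moves(targets="0 0 0 0.0213 -0.0047 0 255;0 0 0 0.0218 -0.0016 0 255;0 0 0 0.0218 0.0016 0 255;0 0 0 0.0213 0.0048 0 255;0 0 0 0.0204 0.0078 0 255")

```text
time: 55.85
tool_pos: [481.5, -205.5, 39.9]
orientation: [-0.582, -3.086, -0.003]
wrist_force: [1.1, -1.3, -8.6]
finger_gap: 0.171
grasp_force: 59.3
```

```bash
python3 st.py
```

```text
q [-0.44  0.31  0.89  1.98 -0.29  0.98  1.78] p [ 481.5 -205.5   39.9] yaw tool y 68.6 tilt [-0.001  0.002 -1.   ] F [ 1.1 -1.3 -8.6] M [-0.19 -0.76 -0.45] gap 0.171 59.3 t 55.85
```

>>> apply_moves(targets="0 0 0.148 0.0192 0.0109 0 255;0 0 0.148 0.0192 0.0109 0 255;0 0 0.148 0.0192 0.0109 0 255;0 0 0 0 0 0 255;0 0 0 0 0 0 255")

```text
time: 56.48
tool_pos: [445.3, -148.4, 39.0]
orientation: [-1.244, -2.877, -0.001]
wrist_force: [-12.0, -3.6, -5.7]
finger_gap: 0.116
grasp_force: 52.0
```

```bash
python3 st.py
```

```text
q [-0.7   0.19  1.02  2.1  -0.2   0.96  1.18] p [ 445.3 -148.4   39. ] yaw tool y 43.2 tilt [-0.006  0.004 -1.   ] F [-12.   -3.6  -5.7] M [-0.6   2.44  0.08] gap 0.116 52.0 t 56.475
```

```bash
python3 red.py; python3 - <<'E'
from h import *
a=snap("wrist")[0][120:320,220:420,::-1]
b=snap("scene")[0][160:240,225:305,::-1]
c=snap("side")[0][180:260,220:300,::-1]
cv2.imwrite("pics/w14.png",np.hstack([cv2.resize(x,(266,266),interpolation=2) for x in(a,b,c)]).repeat(1,0))
E
```

```text
(309, 246, 20, 49) [ 453.2 -159.    60. ] R 149.7 ang 202.0
```

View pics/w14.png

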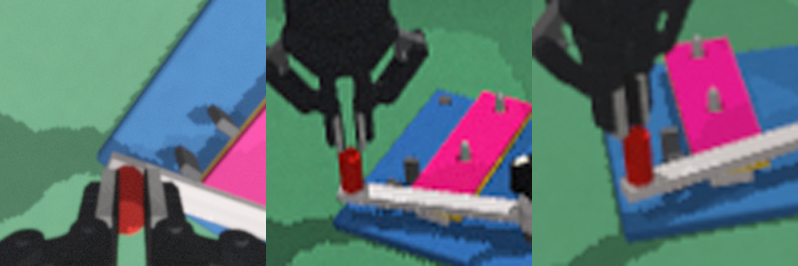

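The handle has slid to the pad edge: the bar is against the keeper's cheek, not lifted quite enough. Regrip centrally and lift higher.

>>> apply_moves(targets="0 0 0 0 0 0.006 255;0 0 0 0 0 0.003 0;0 0 0 0 0 0 0;0 0 0 0 0 0 0;0 0 0 0 0 0 0")

```text
time: 57.3
tool_pos: [449.9, -149.2, 31.7]
orientation: [1.246, 2.883, 0.003]
wrist_force: [0.4, 0.8, -0.5]
finger_gap: 0.846
grasp_force: 0.0
```

```bash
python3 st.py; python3 red.py; python3 bl.py magenta 32
```

```text
q [-0.68  0.21  1.01  2.11 -0.22  0.93  1.2 ] p [ 449.9 -149.2   31.7] yaw tool y 43.2 tilt [ 0.001  0.002 -1.   ] F [ 0.4  0.8 -0.5] M [-0.02  0.01  0.03] gap 0.846 0.0 t 57.3
(290, 259, 28, 54) [ 456.6 -170.1   60. ] R 151.1 ang 206.3
magenta [498.7 -62.8  49.1 149.2  98.6] (369, 67, 219, 214)
hole [503.6 -73.6] 343.0
hole [493.   -2.5] 509.5
tool delta [29.3 94.8 -0.2]
```

>>> apply_moves(targets="0 0 0 -0.0193 -0.0078 0.002 0;0 0 0 0 0 0 0;0 0 0 0 0 0 0;0 0 0 0 0 0 255;0 0 0 0 0 0 255")

```text
time: 58.02
tool_pos: [457.1, -168.0, 29.4]
orientation: [-1.246, -2.884, -0.004]
wrist_force: [0.5, 0.3, 0.1]
finger_gap: 0.604
grasp_force: 0.0
```

>>> apply_moves(targets="0 0 0 0 0 0 255;0 0 0 0 0 0 255;0 0 0 0 0 0 255;0 0 0 0 0 -0.003 255;0 0 0 0 0 0 255")

```text
time: 58.65
tool_pos: [457.3, -168.1, 32.4]
orientation: [1.246, 2.884, 0.003]
wrist_force: [4.2, 2.2, -6.0]
finger_gap: 0.182
grasp_force: 58.6
```

```bash
python3 st.py
```

```text
q [-0.63  0.25  1.    2.08 -0.26  0.95  1.27] p [ 457.3 -168.1   32.4] yaw tool y 43.3 tilt [ 0.001  0.002 -1.   ] F [ 4.2  2.2 -6. ] M [ 0.2  -0.72  0.01] gap 0.182 58.6 t 58.65
```

>>> apply_moves(targets="0 0 0 0 0 -0.004 255;0 0 0 0 0 -0.0045 255;0 0 0 0 0 0 255;0 0 0 0 0 0 255")

```text
time: 59.15
tool_pos: [457.5, -168.1, 40.9]
orientation: [1.246, 2.883, 0.004]
wrist_force: [5.7, 2.4, -8.0]
finger_gap: 0.18
grasp_force: 58.7
```

>>> apply_moves(targets="0 0 0 0 0 -0.001 255;0 0 0 0 0 0 255")

```text
time: 59.4
tool_pos: [457.5, -168.1, 41.8]
orientation: [1.246, 2.884, 0.004]
wrist_force: [4.7, 2.1, -8.2]
finger_gap: 0.18
grasp_force: 58.7
```

>>> apply_moves(targets="0 0 0 0 0 -0.001 255;0 0 0 0 0 0 255")

```text
time: 59.65
tool_pos: [457.6, -168.0, 42.8]
orientation: [1.245, 2.884, 0.004]
wrist_force: [6.5, 2.8, -9.3]
finger_gap: 0.178
grasp_force: 58.6
```

>>> apply_moves(targets="0 0 0 0.0103 0.0037 0 255;0 0 0 0.01 0.0044 0 255;0 0 0 0 0 0 255")

```text
time: 60.02
tool_pos: [449.3, -147.4, 42.9]
orientation: [1.245, 2.884, 0.004]
wrist_force: [1.8, -0.4, -5.2]
finger_gap: 0.178
grasp_force: 59.6
```

>>> apply_moves(targets="0 0 0 0.0097 0.0051 0 255;0 0 0 0.0093 0.0058 0 255;0 0 0 0 0 0 255;0 0 0 0 0 0 255")

```text
time: 60.52
tool_pos: [444.3, -128.1, 43.1]
orientation: [1.248, 2.882, 0.002]
wrist_force: [3.7, -4.0, -8.4]
finger_gap: 0.177
grasp_force: 59.4
```

```bash
python3 st.py; python3 red.py
```

```text
q [-0.77  0.14  1.03  2.12 -0.15  0.95  1.1 ] p [ 444.3 -128.1   43.1] yaw tool y 43.2 tilt [ 0.002  0.001 -1.   ] F [ 3.7 -4.  -8.4] M [-0.65 -0.94 -0.56] gap 0.177 59.4 t 60.525
(304, 234, 29, 50) [ 448.1 -135.4   60. ] R 147.5 ang 192.7
```

>>> apply_moves(targets="0 0 0 0.0014 0.001 0 255;0 0 0 0 0 0 255;0 0 0 0 0 0.004 255;0 0 0 0 0 0 255")

```text
time: 61.08
tool_pos: [444.0, -127.0, 38.9]
orientation: [1.249, 2.881, 0.001]
wrist_force: [4.9, -3.6, -7.4]
finger_gap: 0.178
grasp_force: 59.5
```

>>> apply_moves(targets="0 0 0 0 0 0.004 255;0 0 0 0 0 0 255")

```text
time: 61.32
tool_pos: [443.9, -126.6, 34.8]
orientation: [1.249, 2.882, 0.002]
wrist_force: [3.2, -5.1, -6.3]
finger_gap: 0.178
grasp_force: 59.5
```

>>> apply_moves(targets="0 0 0 0 0 0.002 255;0 0 0 0 0 0 255")

```text
time: 61.58
tool_pos: [443.8, -126.6, 32.9]
orientation: [1.249, 2.882, 0.002]
wrist_force: [3.0, -3.6, -5.9]
finger_gap: 0.178
grasp_force: 59.6
```

```bash
python3 st.py
```

```text
q [-0.76  0.16  1.02  2.13 -0.18  0.93  1.12] p [ 443.8 -126.6   32.9] yaw tool y 43.1 tilt [ 0.001  0.001 -1.   ] F [ 3.  -3.6 -5.9] M [-0.96 -0.7  -0.68] gap 0.178 59.6 t 61.575
```

>>> apply_moves(targets="0 0 0 0 0 0.001 255;0 0 0 0 0 0 255")

```text
time: 61.82
tool_pos: [443.8, -126.6, 31.9]
orientation: [1.249, 2.882, 0.002]
wrist_force: [2.1, -3.7, -5.2]
finger_gap: 0.18
grasp_force: 59.6
```

>>> apply_moves(targets="0 0 0 0 0 0.001 255;0 0 0 0 0 0 255")

```text
time: 62.08
tool_pos: [442.8, -125.1, 30.6]
orientation: [-1.245, -2.882, -0.002]
wrist_force: [-3.9, -0.6, -1.7]
finger_gap: 0.177
grasp_force: 60.5
```

>>> apply_moves(targets="0 0 0 0 0 0 200;0 0 0 0 0 0 100;0 0 0 0 0 0 0;0 0 0 0 0 0 0;0 0 0 0 0 0 0")

```text
time: 62.7
tool_pos: [444.0, -125.0, 31.0]
orientation: [1.246, 2.884, 0.003]
wrist_force: [0.6, 0.1, 0.5]
finger_gap: 1.004
grasp_force: 0.0
```

>>> apply_moves(targets="0 0 0 0 0 -0.03 0;0 0 0 0 0 -0.05 0;0 0 0 0 0 -0.05 0;0 0 0 0 0 0 0;0 0 0 0 0 0 0")

```text
time: 63.32
tool_pos: [443.5, -125.0, 160.6]
orientation: [-1.246, -2.884, -0.004]
wrist_force: [0.5, 0.6, -1.3]
finger_gap: 1.002
grasp_force: 0.0
```

```bash
python3 st.py; python3 red.py; python3 bl.py magenta 32; python3 - <<'E'
from h import *
im,i,T=snap("side","fin")
print([rect(a,i,T,32) for a in contours(mask(im,"magenta"))[:3]])
# handle vs wing line: triangulate handle
hb=[]
for n,box in(("scene",(235,180,275,225)),("side",(225,195,270,240))):
    m,i2,T2=snap(n);q=cv2.cvtColor(m,cv2.COLOR_RGB2HSV)
    h=(cv2.inRange(q,(0,180,60),(6,255,255))|cv2.inRange(q,(174,180,60),(180,255,255)))[box[1]:box[3],box[0]:box[2]]
    k=contours(h,10)[0]+np.array(box[:2]);print(n,cv2.boundingRect(k))
E
```

```text
q [-0.89 -0.14  1.02  1.99  0.13  1.23  0.83] p [ 443.5 -125.   160.6] yaw tool y 43.3 tilt [ 0.001  0.003 -1.   ] F [ 0.5  0.6 -1.3] M [-0.    0.03  0.01] gap 1.002 0.0 t 63.325
(310, 185, 14, 22) [ 443.5 -128.5   60. ] R 150.6 ang 189.7
magenta [496.9 -49.2  48.  121.3  98.6] (354, 109, 106, 115)
hole [502.4 -74.6] 111.5
hole [492.1  -4.6] 135.5
tool delta [ 18.2  91.4 127.9]
[array([497.6, -39.4,  49. , 109.3,  98.7]), array([ 511.4, -130.1,   13.9,   48. ,    7.5])]
scene (252, 196, 7, 13)
side (243, 209, 9, 17)
```

```bash
python3 -c "
from station import ticket
print(ticket.hand_in())"
```

```text
the job is handed in; nothing more can be done
None
```

The job is handed in: the nut is backed off by about 4.1 rad, the yellow and magenta blanks (the only two present) sit on the pins, and the bar is back in its keeper, held on the pack by its spring. The hand-in returned no verdict; my last camera check showed the bar and pack in place and nothing touched by the arm.

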